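# Unlock, load and lock the bean-tube rack

## Robot

A 7-joint arm with a two-finger parallel gripper is mounted at the origin on a cart in front of the work surface, level with it; the furniture and walls round the work are solid. World frame = base frame: x ahead of the robot, y to its left, z up, the work surface at z = 0. Lengths are in m, angles in rad, forces in N, time in s.
With the tool pointing down it reaches from about 0.425 to 1.025 m from the base axis. Payload 9.4 kg.
Tool frame: the origin (TCP) lies between the finger pads; the fingertips stand 8 mm ahead of it and the grasp point (between the pads) lies 11 mm behind it; z points along the fingers, y is the direction in which the jaws open and shut (so a half turn about z gives the same grasp; the last joint's range is limited). The gripper opens to 93 mm and grips with 3 to 60 N. Pads are 15 mm wide; open, the fingers measure 128 mm over their backs; the gripper's body (75 mm by 188 mm) begins 65 mm behind the grasp point.
Start: joints at [1.212, 0.599, -0.003, 1.599, 0.002, 0.943, -0.08], TCP at [0.202, -0.696, 0.227] pointing down, gripper open.
Joint ranges: [-2.57, 2.57], [-0.35, 1.97], [-1.29, 1.29], [0.11, 2.56], [-1.05, 4.19], [0.11, 1.86], [-2.63, 2.63]. Speed limits (rad/s): [2.22, 2.22, 3.01, 3.01, 3.14, 3.14, 3.14].

## Interface

Orientations are given as a 3x3 rotation matrix whose columns are the frame's x, y, z axes.
In Python, from cell import bot, read_camera, camera_model, finish_job gives the robot as it stands.
- The arm moves only by the tool jog_arm, never from a script. Its argument "motion" is a list of rows, each an object with "delta_pos": the shift along the tool's x, y, z in mm, a list of three; "rot": the turn, a rotation vector about the tool's x, y, z in rad, a list of three; "fingers": the closure in counts, from 0 (fully open) to 255 (shut). A call has 1 to 5 rows; each row is the pose to reach, as a shift and turn from the pose measured when the call began, along the tool's axes at that moment; what a row does not reach only later rows make up. A row lasts 1/12 s, in which the tool goes at most 41.7 mm and 7.16 degrees, less where a joint would pass 70% of its speed; a pose out of reach is approached as far as the arm can. A call with a gripper value outside its range is refused whole. The fingers move at their own pace and stop on an object; the grip force is fixed at half the most. Time passes only in rows, so rows that repeat a pose let the fingers close. It gives the time, the measured TCP pose, the force and the opening at its end, in the units of the state.
- bot.get_obs(): the state, without advancing time (a new reading comes with each control period).
- read_camera(name): name is "side" or "top"; returns the picture (480x640x3 uint8, red, green, blue); there is no depth.
- camera_model(name): a dict with "fovy" (degrees; the focal length in pixels is half the picture's height over the tangent of half this angle, whatever the lens; pixels are square), "cx", "cy" (the principal point, pixels), "k1" (the pictures are not rectified: a ray, as slopes to the right and down, at radius r is drawn at 1 + k1 r^2 times it, then the intrinsics apply), "R" (3x3) and "t" (3): a world point X has camera coordinates R X + t. Camera axes: x right, y down, z forward; pixel columns grow to the right and rows downward; lengths in m; the calibration is good to about 2 mm. A picture is of the moment at which its call begins. camera_model takes no time and is no camera call.
- finish_job(): hands the job in, once; it reports no verdict.
The state is a dict: "time_s": time; "joints": joint angles; "dq": joint speeds; "joint_torque": joint torques, N m; "eef_pos": TCP position; "ee_rot": TCP orientation; "contact_force": force on the tool from outside, world axes, zero at the start; "moment": the same for the moment, N m; "width": finger opening in m.
Only numpy, scipy, OpenCV 4.12 (cv2) and the standard library are available. Lean on these libraries where they do the work, as an engineer would, in place of code of your own. Each camera call takes 0.05 s, during which the arm holds its last target.

## Task

The bean-tube rack is parked and locked: turn its catch a quarter turn clockwise so that the arm points right, and draw the rack by its black knob to the right to its end stop. Then load all the capped steel tubes that lie on the counter into it, one to a lane, whichever lane you like: pass each one nose first, cap towards you, through its row of shrinking rings until a ring stops it. When all are in, slide the rack back left to its end stop and then turn the catch back so that its arm points away from you behind the rack's lug, with every tube still right up against the ring that stops it; leave the spoon and the filter basket where they are.

Things in the scene. Friction and masses are not known exactly. Their poses are not given: they have to be found in the camera images.
- tube_wide: closed steel bean tube, 37 mm across, 104 mm long over all; black cap 37 x 37 mm square, 30 mm long, at one end keeps it from rolling. Starts lying on the counter, cap towards the robot; may be absent. Origin on the axis in the middle of the cap; +x runs to the nose (bevelled 2.5 mm). The second ring stops it, nose 32 mm past the lane point, origin 57 mm before it
- tube_wide_nose (a point): centre of the nose end of tube_wide, on its axis, 89 mm from its origin along +x
- tube_mid: closed steel bean tube, 25 mm across, 136 mm long over all; black cap 25 x 25 mm square, 30 mm long, at one end keeps it from rolling. Starts lying on the counter, cap towards the robot; may be absent. Origin on the axis in the middle of the cap; +x runs to the nose (bevelled 2.5 mm). The third ring stops it, nose 64 mm past the lane point, origin 57 mm before it
- tube_mid_nose (a point): centre of the nose end of tube_mid, on its axis, 121 mm from its origin along +x
- tube_slim: closed steel bean tube, 14 mm across, 168 mm long over all; black cap 14 x 14 mm square, 30 mm long, at one end keeps it from rolling. Starts lying on the counter, cap towards the robot; may be absent. Origin on the axis in the middle of the cap; +x runs to the nose (bevelled 2.5 mm). The fourth ring stops it, nose 96 mm past the lane point, origin 57 mm before it
- tube_slim_nose (a point): centre of the nose end of tube_slim, on its axis, 153 mm from its origin along +x
- lane_1 (a point): mouth of the right lane: point on the bed under the lane's axis, in the plane of the first ring's front face; x along the lane away from the robot, y left along the slide, z up. Four rings stand in a row along the lane, 8 mm thick, 5 mm walls, front faces 0, 32, 64, 96 mm past this point, openings 43, 31, 20, 9 mm across
- lane_2 (a point): mouth of the middle lane: point on the bed under the lane's axis, in the plane of the first ring's front face; x along the lane away from the robot, y left along the slide, z up. Four rings stand in a row along the lane, 8 mm thick, 5 mm walls, front faces 0, 32, 64, 96 mm past this point, openings 43, 31, 20, 9 mm across
- lane_3 (a point): mouth of the left lane: point on the bed under the lane's axis, in the plane of the first ring's front face; x along the lane away from the robot, y left along the slide, z up. Four rings stand in a row along the lane, 8 mm thick, 5 mm walls, front faces 0, 32, 64, 96 mm past this point, openings 43, 31, 20, 9 mm across
- dock: fixed wooden base of the rack, axes as the lanes'. On it slides the grey carriage, three lanes 60 mm apart. Its flat bed, 25 mm above the counter, reaches 36 mm in front of the first rings; ring openings bottom out 1 mm below the bed, so tubes slide on it; curbs 43 mm apart and 11 mm high flank each lane there. Origin on the counter in the plane of the first rings' front faces
- carriage (a joint): travel of the rack carriage along its slide, in m: 0 fully to the right (loading position), 0.06 home at the left end stop; starts home; needs about 3 N, stays where it is left. A closed catch arm blocks it; an arm opened to within 0.3 of 0 lets it pass
- carriage_knob (a point): black upright knob, a round post 18 mm in diameter and 34 mm high on the carriage's lug (30 x 15 mm along x and y), 95 mm to the left of the left lane and 10 mm in front of the first rings; the point is on its axis, 14 mm below its top and 69 mm above the counter; axes as those of the lanes
- catch (a joint): angle of the catch on the fixed base at the left of the rack, in rad: 0 open, the arm points right (-y of the lanes); counterclockwise from above to 1.57, locked, the arm points away from the robot (+x of the lanes), right of the carriage lug when the carriage is home. Starts locked. Stiff (0.06 N m), stays
- catch_grip (a point): on the catch's vertical turning axis, 10 mm below the top of its black fin (44 mm long, 12 mm thick, 34 mm high, running along the 52 mm arm); the arm's top is 24 mm below this point, the arm is 20 mm wide. Point is 62 mm above the counter; the arm runs along this frame's -y
- filter_basket: steel filter basket, 68 mm across, 25 mm high; origin under its centre; leave alone
- teaspoon: steel teaspoon, 130 mm long; origin under its centre; leave alone

How it is judged:
By the outcome, as a careful person would: the job done as asked, in the order asked, and still so for the second after the job is handed in, with the robot touching nothing.
Of tube_wide, tube_mid, tube_slim only 2 to 3 are there at a start; the rules pass over those that are not, and their reading is None.
At some moment in a run one of tube_wide, tube_mid, tube_slim may be knocked a few centimetres aside while the robot is not near it.
Once in a run the grip may slacken for a moment while it holds something.
It also fails if it takes over 210 s, if anything falls off the work surface, if the arm or the gripper's body presses on something with over 40 N, if the wrist force passes 120 N, or if a joint passes its speed limit or range.

## Working session

There is one attempt and no reset: what is moved stays moved. The work goes in short steps, Python scripts to look and compute and a tool call to move; the robot and the scene stay as the last step left them, time stands still between calls to the robot, and variables do not carry over. Pictures are saved under pics/ and viewed, and the job is handed in when it is done.

Besides the shell and the picture viewer there is one more tool, called after "Emit:" by a JSON object that holds its "api" and its "payload". jog_arm: Moves the arm, as the interface text tells. Its arguments: {"type":"object","properties":{"motion":{"type":"array","items":{"type":"object","properties":{"delta_pos":{"type":"array","items":{"type":"number"}},"rot":{"type":"array","items":{"type":"number"}},"fingers":{"type":"number"}}}}},"required":["motion"]}

```bash
mkdir -p pics; ls; cat > h.py <<'E'
import numpy as np, cv2
from cell import bot, read_camera, camera_model, finish_job
def snap(name,fn):
    im=read_camera(name); cv2.imwrite('pics/'+fn,cv2.cvtColor(im,cv2.COLOR_RGB2BGR)); return im
def K(name):
    m=camera_model(name); f=240/np.tan(np.radians(m['fovy'])/2); return m,f,np.array(m['R']),np.array(m['t'])
def proj(name,X):
    m,f,R,t=K(name); X=np.atleast_2d(X); c=X@R.T+t; s=c[:,:2]/c[:,2:]; r2=(s**2).sum(1,keepdims=True)
    s=s*(1+m['k1']*r2); return s*f+[m['cx'],m['cy']]
def unproj(name,uv,z):
    m,f,R,t=K(name); uv=np.atleast_2d(np.array(uv,float)); d=(uv-[m['cx'],m['cy']])/f; s=d.copy()
    for _ in range(30): s=d/(1+m['k1']*(s**2).sum(1,keepdims=True))
    ray=np.c_[s,np.ones(len(s))]@R; C=-R.T@t
    return C+ray*((z-C[2])/ray[:,2])[:,None]
def st():
    o=bot.get_obs()
    print('t',o['time_s'],'pos',np.round(o['eef_pos'],4),'w',round(float(o['width']),4),'F',np.round(o['contact_force'],1));print(np.round(o['ee_rot'],3).tolist(),np.round(o['joints'],3))
    return o
E
python3 - <<'E'
from h import *
st()
for n in('side','top'):
    m,f,R,t=K(n); print(n,m,'C',-R.T@t); snap(n,n+'0.png')
E
```

```text
pics
t 0.0 pos [ 0.2015 -0.6959  0.2257] w 0.0933 F [-0.4  0.1  0.3]
[[0.961, 0.278, -0.001], [0.278, -0.961, 0.001], [-0.0, -0.002, -1.0]] [ 1.212  0.6   -0.003  1.6    0.002  0.943 -0.08 ]
side {'fovy': 53.99767580110916, 'cx': 314.0989271423915, 'cy': 248.29454917196526, 'k1': -0.11319369640989628, 'R': array([[ 0.93893603, -0.34407423, -0.00347198],
       [-0.18178556, -0.48745263, -0.85401636],
       [ 0.2921526 ,  0.80249789, -0.52023456]]), 't': array([-0.55149402,  0.13638262,  0.78238337])} C [ 0.31403467 -0.75113582  0.52158108]
top {'fovy': 53.27957910430729, 'cx': 316.6158466356077, 'cy': 248.7241872996143, 'k1': -0.05309089803223826, 'R': array([[-0.00877604, -0.99929637,  0.03646574],
       [-0.99068432,  0.00373293, -0.13612733],
       [ 0.13589542, -0.0373207 , -0.99002   ]]), 't': array([-0.05999108,  0.56930364,  0.90955881])} C [ 0.43986882 -0.02812866  0.98016682]
```

View pics/side0.png

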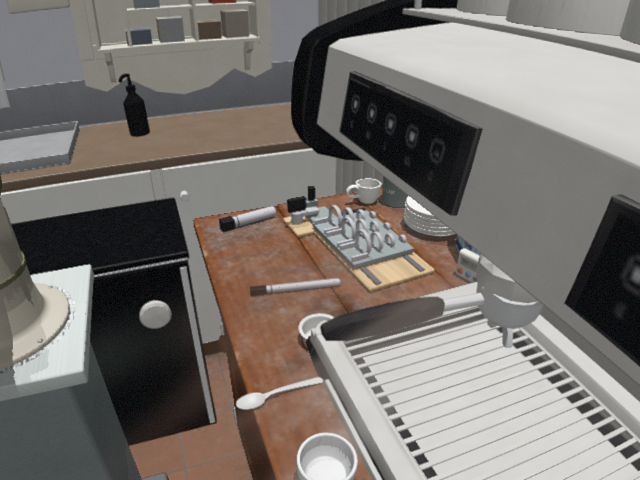

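View pics/top0.png

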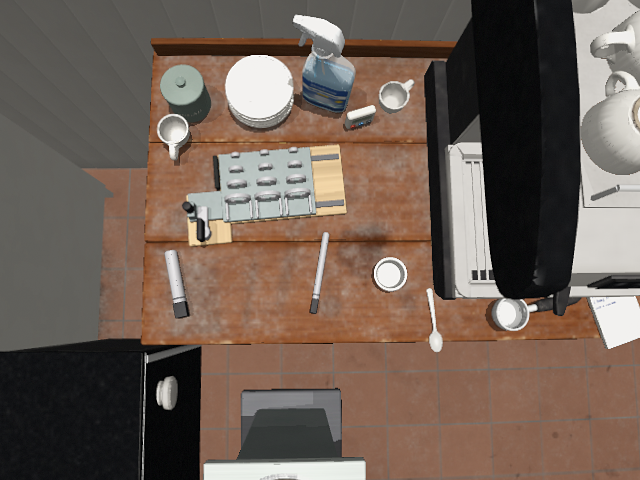

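```bash
python3 - <<'E'
import cv2
t=cv2.imread('pics/top0.png')
cv2.imwrite('pics/z1.png',cv2.resize(t[140:250,180:350],None,fx=4.7,fy=4.7,interpolation=cv2.INTER_CUBIC))
cv2.imwrite('pics/z2.png',cv2.resize(t[225:325,150:350],None,fx=4,fy=4,interpolation=cv2.INTER_CUBIC))
s=cv2.imread('pics/side0.png')
cv2.imwrite('pics/z3.png',cv2.resize(s[170:300,210:440],None,fx=3.4,fy=3.4,interpolation=cv2.INTER_CUBIC))
E
```

```text
(no output)
```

View pics/z1.png

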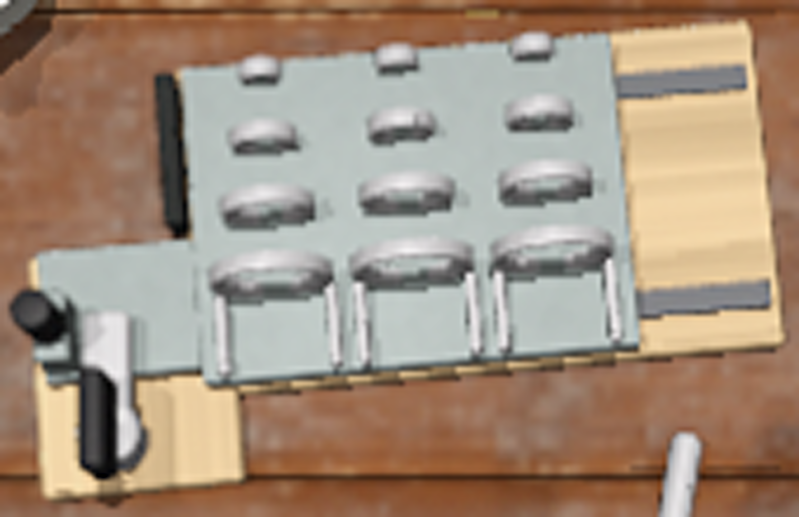

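View pics/z2.png

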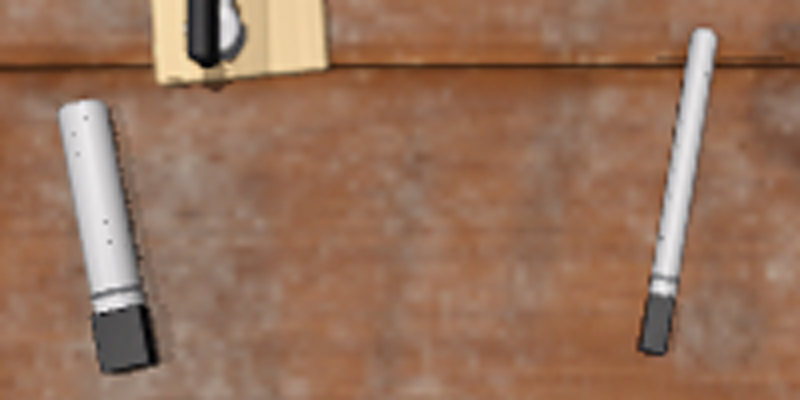

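View pics/z3.png

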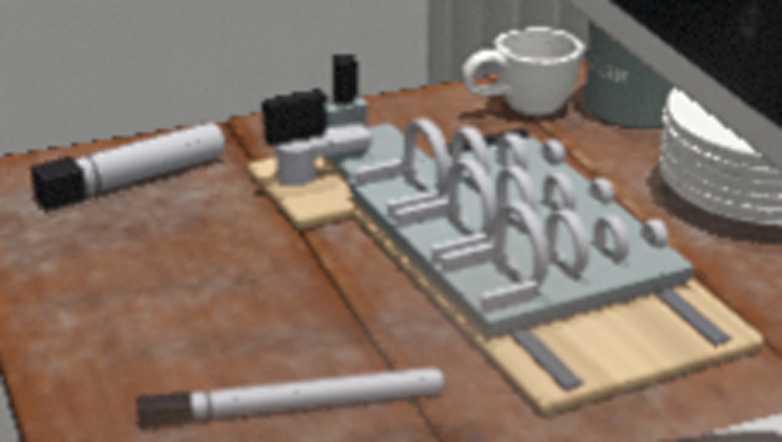

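```bash
python3 - <<'E'
from h import *
from scipy.optimize import least_squares
Z1=lambda u,v:(u/4.7+180,v/4.7+140)
# z1 picks
fl=unproj('top',Z1(206,383),.025)[0]; fr=unproj('top',Z1(637,350),.025)[0]
br=unproj('top',Z1(611,36),.025)[0]; bl=unproj('top',Z1(183,70),.025)[0]
print('corners',fl,fr,br,bl, np.linalg.norm(fl-fr),np.linalg.norm(br-fr))
ax=(br-fr+bl-fl); print('yaw x', np.degrees(np.arctan2(ax[1],ax[0])), 'yaw from front',np.degrees(np.arctan2(*( (fl-fr)[[1,0]])))-90)
for n,p in dict(l3=(279.5,368),l2=(421,357),l1=(560,344)).items(): print(n,unproj('top',Z1(*p),.036)[0])
print('knobtop',unproj('top',Z1(33,312),.083)[0])
print('fin ends',unproj('top',Z1(95,372),.072)[0],unproj('top',Z1(100,474),.072)[0])
Z3=lambda u,v:(u/3.4+210,v/3.4+170)
print('side knobtop',unproj('side',Z3(344,57),.083)[0])
print('side fin',unproj('side',Z3(267,98),.072)[0],unproj('side',Z3(322,94),.072)[0])
print('side bed corner',unproj('side',Z3(490,325),.025)[0],unproj('side',Z3(690,268),.025)[0])
Z2=lambda u,v:(u/4+150,v/4+225)
for n,z,nose,cap in (('mid',.0125,(82,103),(129,371)),('slim',.007,(706,30),(652,352))):
    a=unproj('top',Z2(*nose),z)[0];b=unproj('top',Z2(*cap),z)[0];print(n,a,b,np.linalg.norm(a-b),'yaw',np.degrees(np.arctan2(*(a-b)[[1,0]])))
for n,z,nose,cap in (('mid',.0125,(220,143),(38,186)),('slim',.007,(440,381),(140,410))):
    a=unproj('side',Z3(*nose),z)[0];b=unproj('side',Z3(*cap),z)[0];print('side',n,a,b,np.linalg.norm(a-b),'yaw',np.degrees(np.arctan2(*(a-b)[[1,0]])))
E
```

```text
corners [0.62728173 0.12314692 0.025     ] [ 0.64142156 -0.06254463  0.025     ] [ 0.78330837 -0.05222358  0.025     ] [0.76737165 0.13604721 0.025     ] 0.18622911652095922 0.14226169857173931
yaw x 4.707796087508036 yaw from front 4.354492221283735
l3 [0.63154133 0.0903039  0.036     ]
l2 [0.63618814 0.03014758 0.036     ]
l1 [ 0.6417607  -0.02918932  0.036     ]
knobtop [0.64543321 0.18458217 0.083     ]
fin ends [0.62277609 0.16111518 0.072     ] [0.58054322 0.15802261 0.072     ]
side knobtop [0.64702527 0.1813796  0.083     ]
side fin [0.58597691 0.16062474 0.072     ] [0.62162839 0.15371474 0.072     ]
side bed corner [ 0.64272764 -0.0715369   0.025     ] [ 0.78020252 -0.05717721  0.025     ]
mid [0.56966477 0.23211    0.0125    ] [0.43481791 0.20464274 0.0125    ] 0.13761585984226182 yaw 11.513198314654026
slim [ 0.60720597 -0.08554483  0.007     ] [ 0.44251267 -0.05635987  0.007     ] 0.16725922267020418 yaw -10.048944633699827
side mid [0.56907339 0.22281991 0.0125    ] [0.43708913 0.20514308 0.0125    ] 0.13316274737521033 yaw 7.628304989821426
side slim [ 0.60561892 -0.08853179  0.007     ] [ 0.44338756 -0.05715166  0.007     ] 0.1652383928699149 yaw -10.94742919934216
```

```bash
python3 - <<'E'
from h import *
for z in (0,.1,.2,.3,.4):
    print(z,'cup',unproj('top',(510,312),z)[0][:2],'handle end',unproj('top',(570,292),z)[0][:2],'arc low',unproj('top',(520,298),z)[0][:2],'left bar',unproj('top',(435,297),z)[0][:2])
for z in (0,.1,.2,.3,.4): print(z,'side panel low corner',unproj('side',(478,130),z)[0][:2], unproj('side',(325,40),z)[0][:2])
E
cat >> h.py <<'E'
from scipy.spatial.transform import Rotation as Ro
def plan(wps):
    """wps: list of (pos, yaw_deg or None, fingers); prints rows relative to current pose"""
    o=bot.get_obs(); p=np.array(o['eef_pos']); R=np.array(o['ee_rot'])
    for pos,yaw,f in wps:
        d=R.T@(np.array(pos)-p)*1000
        if yaw is None: r=np.zeros(3)
        else:
            c,s=np.cos(np.radians(yaw)),np.sin(np.radians(yaw))
            T=np.array([[c,s,0],[s,-c,0],[0,0,-1.]])
            r=Ro.from_matrix(R.T@T).as_rotvec()
        print('{"delta_pos":%s,"rot":%s,"fingers":%d}'%(np.round(d,1).tolist(),np.round(r,3).tolist(),f))
E
```

```text
0 cup [ 0.4398634  -0.46697213] handle end [ 0.47987965 -0.60124532] arc low [ 0.46864633 -0.49037251] left bar [ 0.472749   -0.30910323]
0.1 cup [ 0.43986396 -0.42219981] handle end [ 0.47579761 -0.54277398] arc low [ 0.46571035 -0.4432128 ] left bar [ 0.46939445 -0.28043724]
0.2 cup [ 0.43986451 -0.37742748] handle end [ 0.47171557 -0.48430264] arc low [ 0.46277437 -0.39605309] left bar [ 0.4660399  -0.25177124]
0.3 cup [ 0.43986506 -0.33265516] handle end [ 0.46763352 -0.42583131] arc low [ 0.45983839 -0.34889337] left bar [ 0.46268535 -0.22310525]
0.4 cup [ 0.43986562 -0.28788283] handle end [ 0.46355148 -0.36735997] arc low [ 0.45690241 -0.30173366] left bar [ 0.4593308  -0.19443925]
0 side panel low corner [1.47514749 0.6385683 ] [1.86179819 3.20911368]
0.1 side panel low corner [1.25253343 0.37212763] [1.56505362 2.44983586]
0.2 side panel low corner [1.02991937 0.10568696] [1.26830906 1.69055804]
0.3 side panel low corner [ 0.80730531 -0.1607537 ] [0.97156449 0.93128021]
0.4 side panel low corner [ 0.58469125 -0.42719437] [0.67481993 0.17200239]
```

```bash
python3 - <<'E'
from h import *
plan([((0.22,-.58,.227),30,0),((.24,-.5,.227),45,0),((.25,-.42,.227),52,0)])
E
```

```text
{"delta_pos":[50.0, -106.3, -1.0],"rot":[-0.001, -0.0, -0.242],"fingers":0}
{"delta_pos":[91.5, -177.6, -0.9],"rot":[-0.001, -0.0, -0.503],"fingers":0}
{"delta_pos":[123.4, -251.6, -0.8],"rot":[-0.001, -0.0, -0.626],"fingers":0}
```

Emit:
{"api": "jog_arm", "payload": {"motion": [{"delta_pos": [17,-35,0],"rot": [0,0,-0.12],"fingers": 0},{"delta_pos": [34,-71,0],"rot": [0,0,-0.24],"fingers": 0},{"delta_pos": [52,-106,0],"rot": [0,0,-0.36],"fingers": 0},{"delta_pos": [68,-141,0],"rot": [0,0,-0.48],"fingers": 0},{"delta_pos": [85,-177,0],"rot": [0,0,-0.6],"fingers": 0}]}}

```text
time_s: 0.52
eef_pos: [0.2338, -0.5004, 0.2258]
ee_rot: [[0.631, 0.776, -0.001], [0.776, -0.631, 0.002], [0.001, -0.002, -1.0]]
contact_force: [0.2, -0.3, 1.2]
width: 0.0924
```

```bash
python3 - <<'E'
from h import *
st()
plan([((.27,-.38,.227),86,0),((.36,-.25,.227),120,0)])
E
```

```text
t 0.5167 pos [ 0.2338 -0.5004  0.2258] w 0.0924 F [ 0.2 -0.3  1.2]
[[0.631, 0.776, -0.001], [0.776, -0.631, 0.002], [0.001, -0.002, -1.0]] [ 1.171  0.401 -0.191  1.989  0.107  0.763  0.234]
{"delta_pos":[116.3, -47.9, -1.1],"rot":[-0.001, -0.001, -0.613],"fingers":0}
{"delta_pos":[273.9, -60.1, -0.9],"rot":[-0.001, -0.002, -1.207],"fingers":0}
```

Emit:
{"api": "jog_arm", "payload": {"motion": [{"delta_pos": [35,-15,0],"rot": [0,0,-0.12],"fingers": 0},{"delta_pos": [70,-30,0],"rot": [0,0,-0.24],"fingers": 0},{"delta_pos": [105,-44,0],"rot": [0,0,-0.36],"fingers": 0},{"delta_pos": [140,-50,0],"rot": [0,0,-0.48],"fingers": 0},{"delta_pos": [175,-53,0],"rot": [0,0,-0.6],"fingers": 0}]}}

```text
time_s: 0.93
eef_pos: [0.3025, -0.3293, 0.2261]
ee_rot: [[0.078, 0.997, -0.002], [0.997, -0.078, 0.001], [0.001, -0.002, -1.0]]
contact_force: [0.6, -0.2, 0.3]
width: 0.093
```

```bash
python3 - <<'E'
from h import *
st()
plan([((.36,-.25,.227),120,0),((.47,-.05,.227),150,0)])
E
```

```text
t 0.9333 pos [ 0.3025 -0.3293  0.2261] w 0.093 F [ 0.6 -0.2  0.3]
[[0.078, 0.997, -0.002], [0.997, -0.078, 0.001], [0.001, -0.002, -1.0]] [ 1.019  0.294 -0.399  2.193  0.178  0.687  0.419]
{"delta_pos":[83.5, 51.1, -0.9],"rot":[-0.001, -0.002, -0.601],"fingers":0}
{"delta_pos":[291.5, 145.3, -0.8],"rot":[-0.001, -0.002, -1.125],"fingers":0}
```

Emit:
{"api": "jog_arm", "payload": {"motion": [{"delta_pos": [36,20,0],"rot": [0,0,-0.12],"fingers": 0},{"delta_pos": [72,38,0],"rot": [0,0,-0.24],"fingers": 0},{"delta_pos": [108,56,0],"rot": [0,0,-0.36],"fingers": 0},{"delta_pos": [145,74,0],"rot": [0,0,-0.48],"fingers": 0},{"delta_pos": [181,92,0],"rot": [0,0,-0.6],"fingers": 0}]}}

```text
time_s: 1.35
eef_pos: [0.4087, -0.1541, 0.2262]
ee_rot: [[-0.504, 0.864, -0.002], [0.864, 0.504, 0.001], [0.002, -0.001, -1.0]]
contact_force: [0.1, -0.9, -0.6]
width: 0.093
```

```bash
python3 - <<'E'
from h import *
st()
plan([((.5,.05,.2),150,0),((.5,0.05,.2),184.5,0)])
E
```

```text
t 1.35 pos [ 0.4087 -0.1541  0.2262] w 0.093 F [ 0.1 -0.9 -0.6]
[[-0.504, 0.864, -0.002], [0.864, 0.504, 0.001], [0.002, -0.001, -1.0]] [ 0.715  0.308 -0.608  2.204  0.269  0.702  0.45 ]
{"delta_pos":[130.3, 181.7, 26.3],"rot":[-0.0, -0.002, -0.519],"fingers":0}
{"delta_pos":[130.3, 181.7, 26.3],"rot":[0.0, -0.002, -1.121],"fingers":0}
```

Emit:
{"api": "jog_arm", "payload": {"motion": [{"delta_pos": [25,33,0],"rot": [0,0,-0.12],"fingers": 60},{"delta_pos": [50,66,0],"rot": [0,0,-0.24],"fingers": 60},{"delta_pos": [75,100,0],"rot": [0,0,-0.36],"fingers": 60},{"delta_pos": [100,133,0],"rot": [0,0,-0.48],"fingers": 60},{"delta_pos": [125,170,0],"rot": [0,0,-0.6],"fingers": 60}]}}

```text
time_s: 1.77
eef_pos: [0.4907, 0.0373, 0.2263]
ee_rot: [[-0.906, 0.423, -0.002], [0.423, 0.906, 0.001], [0.002, -0.0, -1.0]]
contact_force: [0.5, -0.6, -0.1]
width: 0.0711
```

```bash
python3 - <<'E'
from h import *
st()
plan([((.602,.158,.13),184.5,0)])
E
```

```text
t 1.7667 pos [0.4907 0.0373 0.2263] w 0.0711 F [ 0.5 -0.6 -0.1]
[[-0.906, 0.423, -0.002], [0.423, 0.906, 0.001], [0.002, -0.0, -1.0]] [ 0.384  0.413 -0.77   2.089  0.402  0.791  0.501]
{"delta_pos":[-49.9, 156.5, 96.2],"rot":[0.0, -0.002, -0.516],"fingers":0}
```

Emit:
{"api": "jog_arm", "payload": {"motion": [{"delta_pos": [-10,35,15],"rot": [0,0,-0.11],"fingers": 140},{"delta_pos": [-20,70,30],"rot": [0,0,-0.22],"fingers": 140},{"delta_pos": [-30,105,45],"rot": [0,0,-0.33],"fingers": 140},{"delta_pos": [-40,135,60],"rot": [0,0,-0.44],"fingers": 140},{"delta_pos": [-50,157,76],"rot": [0,0,-0.516],"fingers": 140}]}}

```text
time_s: 2.18
eef_pos: [0.6035, 0.1614, 0.1492]
ee_rot: [[-0.996, -0.086, -0.002], [-0.086, 0.996, 0.002], [0.001, 0.002, -1.0]]
contact_force: [0.1, 0.3, 0.8]
width: 0.0438
```

```bash
python3 - <<'E'
from h import *
st()
a=snap('top','t1.png'); b=snap('side','s1.png')
c=lambda im:cv2.resize(cv2.cvtColor(im,cv2.COLOR_RGB2BGR),None,fx=3,fy=3,interpolation=cv2.INTER_CUBIC)
cv2.imwrite('pics/c1.png',np.hstack([c(a[140:320,150:280]),c(b[140:320,210:340])]))
plan([((.602,.158,.08),184.5,140),((.602,.158,.052),184.5,140)])
E
```

```text
t 2.1833 pos [0.6035 0.1614 0.1492] w 0.0438 F [0.1 0.3 0.8]
[[-0.996, -0.086, -0.002], [-0.086, 0.996, 0.002], [0.001, 0.002, -1.0]] [ 0.153  0.689 -0.789  1.872  0.638  0.853  0.696]
{"delta_pos":[1.1, -3.3, 67.1],"rot":[0.003, -0.005, 0.005],"fingers":140}
{"delta_pos":[1.0, -3.4, 95.1],"rot":[0.003, -0.005, 0.005],"fingers":140}
```

View pics/c1.png

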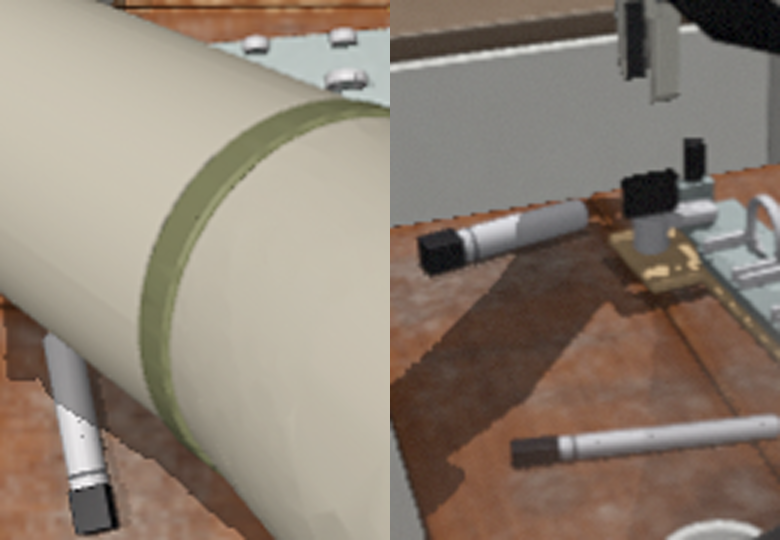

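Emit:
{"api": "jog_arm", "payload": {"motion": [{"delta_pos": [1,-3,35],"fingers": 140,"rot": [0.003,-0.005,0.005]},{"delta_pos": [1,-3,65],"fingers": 140,"rot": [0.003,-0.005,0.005]},{"delta_pos": [1,-3,85],"fingers": 140,"rot": [0.003,-0.005,0.005]},{"delta_pos": [1,-3,95],"fingers": 140,"rot": [0.003,-0.005,0.005]},{"delta_pos": [1,-3,96],"fingers": 140,"rot": [0.003,-0.005,0.005]}]}}

```text
time_s: 2.7
eef_pos: [0.6007, 0.1573, 0.0496]
ee_rot: [[-0.997, -0.077, -0.003], [-0.077, 0.997, -0.001], [0.003, -0.001, -1.0]]
contact_force: [0.1, -0.1, 0.0]
width: 0.0417
```

```bash
python3 - <<'E'
from h import *
st()
b=snap('side','s2.png')
c=lambda im:cv2.resize(cv2.cvtColor(im,cv2.COLOR_RGB2BGR),None,fx=4,fy=4,interpolation=cv2.INTER_CUBIC)
cv2.imwrite('pics/c2.png',c(b[120:260,210:400]))
E
```

```text
t 2.7 pos [0.6007 0.1573 0.0496] w 0.0417 F [ 0.1 -0.1  0. ]
[[-0.997, -0.077, -0.003], [-0.077, 0.997, -0.001], [0.003, -0.001, -1.0]] [ 0.083  0.799 -0.674  1.939  0.78   0.689  0.569]
```

View pics/c2.png

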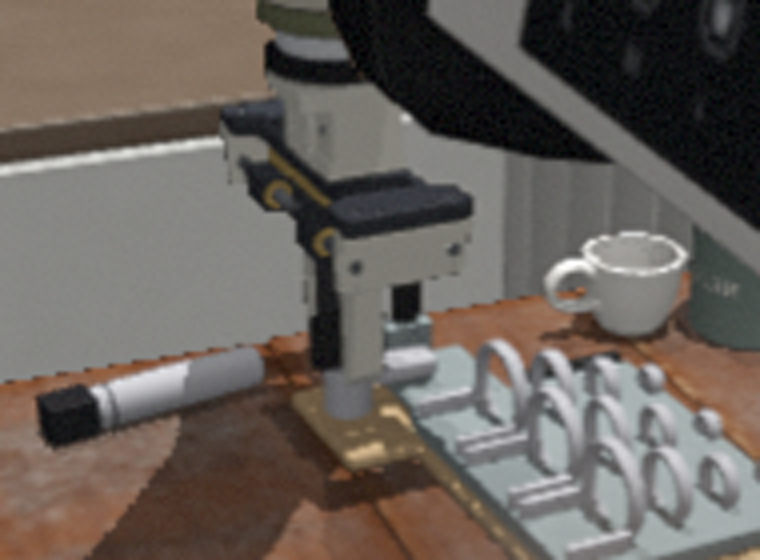

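Well placed over the fin; close. TCP z 0.0496 (tips 0.042) is clear of the arm top.

Emit:
{"api": "jog_arm", "payload": {"motion": [{"delta_pos": [0,0,0],"fingers": 255},{"delta_pos": [0,0,0],"fingers": 255},{"delta_pos": [0,0,0],"fingers": 255},{"delta_pos": [0,0,0],"fingers": 255},{"delta_pos": [0,0,0],"fingers": 255}]}}

```text
validation failed for argument at $.mo...
```

```bash
python3 - <<'E'
from h import *
st()
E
```

```text
t 2.75 pos [0.6014 0.1578 0.0509] w 0.0417 F [-0.2  0.   1.6]
[[-0.997, -0.078, -0.001], [-0.078, 0.997, -0.0], [0.001, -0.0, -1.0]] [ 0.083  0.798 -0.675  1.937  0.779  0.69   0.57 ]
```

Emit:
{"api": "jog_arm", "payload": {"motion": [{"delta_pos": [0,0,0],"rot": [0,0,0],"fingers": 255},{"delta_pos": [0,0,0],"rot": [0,0,0],"fingers": 255},{"delta_pos": [0,0,0],"rot": [0,0,0],"fingers": 255},{"delta_pos": [0,0,0],"rot": [0,0,0],"fingers": 255},{"delta_pos": [0,0,0],"rot": [0,0,0],"fingers": 255}]}}

```text
time_s: 3.17
eef_pos: [0.6016, 0.1602, 0.052]
ee_rot: [[-0.997, -0.078, 0.001], [-0.078, 0.997, 0.004], [-0.001, 0.004, -1.0]]
contact_force: [-2.6, 11.0, -0.7]
width: 0.0133
```

```bash
python3 - <<'E'
from h import *
st()
E
```

```text
t 3.1667 pos [0.6016 0.1602 0.052 ] w 0.0133 F [-2.6 11.  -0.7]
[[-0.997, -0.078, 0.001], [-0.078, 0.997, 0.004], [-0.001, 0.004, -1.0]] [ 0.083  0.797 -0.678  1.937  0.778  0.688  0.57 ]
```

Emit:
{"api": "jog_arm", "payload": {"motion": [{"delta_pos": [0,0.5,0],"rot": [0,0,0.1],"fingers": 255},{"delta_pos": [0,0.5,0],"rot": [0,0,0.2],"fingers": 255},{"delta_pos": [0,0.5,0],"rot": [0,0,0.3],"fingers": 255},{"delta_pos": [0,0.5,0],"rot": [0,0,0.4],"fingers": 255},{"delta_pos": [0,0.5,0],"rot": [0,0,0.5],"fingers": 255}]}}

```text
time_s: 3.58
eef_pos: [0.6016, 0.1624, 0.052]
ee_rot: [[-0.911, 0.413, 0.001], [0.413, 0.911, 0.006], [0.001, 0.006, -1.0]]
contact_force: [1.6, 6.3, -8.3]
width: 0.0117
```

```bash
python3 - <<'E'
from h import *
o=st(); print(o['moment'])
E
```

```text
t 3.5833 pos [0.6016 0.1624 0.052 ] w 0.0117 F [ 1.6  6.3 -8.3]
[[-0.911, 0.413, 0.001], [0.413, 0.911, 0.006], [0.001, 0.006, -1.0]] [ 0.005  0.763 -0.552  1.942  0.662  0.62   0.168]
[ 1.03818789 -0.41000158  0.04284732]
```

Emit:
{"api": "jog_arm", "payload": {"motion": [{"delta_pos": [0,0,0.5],"rot": [0,0,0.11],"fingers": 255},{"delta_pos": [0,0,0.5],"rot": [0,0,0.22],"fingers": 255},{"delta_pos": [0,0,0.5],"rot": [0,0,0.33],"fingers": 255},{"delta_pos": [0,0,0.5],"rot": [0,0,0.44],"fingers": 255},{"delta_pos": [0,0,0.5],"rot": [0,0,0.55],"fingers": 255}]}}

```text
time_s: 4.0
eef_pos: [0.6025, 0.1636, 0.052]
ee_rot: [[-0.557, 0.831, 0.003], [0.83, 0.557, 0.008], [0.005, 0.007, -1.0]]
contact_force: [3.6, 3.5, -5.1]
width: 0.0119
```

```bash
python3 - <<'E'
from h import *
o=st(); print(o['moment'])
E
```

```text
t 4.0 pos [0.6025 0.1636 0.052 ] w 0.0119 F [ 3.6  3.5 -5.1]
[[-0.557, 0.831, 0.003], [0.83, 0.557, 0.008], [0.005, 0.007, -1.0]] [-0.087  0.734 -0.407  1.947  0.512  0.556 -0.249]
[ 0.387297   -0.77483867  0.07602231]
```

Emit:
{"api": "jog_arm", "payload": {"motion": [{"delta_pos": [0,0,0],"rot": [0,0,0.11],"fingers": 255},{"delta_pos": [0,0,0],"rot": [0,0,0.22],"fingers": 255},{"delta_pos": [0,0,0],"rot": [0,0,0.33],"fingers": 255},{"delta_pos": [0,0,0],"rot": [0,0,0.44],"fingers": 255},{"delta_pos": [0,0,0],"rot": [0,0,0.53],"fingers": 255}]}}

```text
time_s: 4.42
eef_pos: [0.6039, 0.1642, 0.052]
ee_rot: [[-0.056, 0.998, 0.006], [0.998, 0.055, 0.01], [0.009, 0.006, -1.0]]
contact_force: [5.9, 2.1, -10.2]
width: 0.0117
```

```bash
python3 - <<'E'
from h import *
o=st(); print(o['moment'])
b=snap('side','s3.png')
c=lambda im:cv2.resize(cv2.cvtColor(im,cv2.COLOR_RGB2BGR),None,fx=4,fy=4,interpolation=cv2.INTER_CUBIC)
cv2.imwrite('pics/c3.png',c(b[120:260,210:400]))
R=o['ee_rot'];print('yaw',np.degrees(np.arctan2(R[1][0],R[0][0])))
E
```

```text
t 4.4167 pos [0.6039 0.1642 0.052 ] w 0.0117 F [  5.9   2.1 -10.2]
[[-0.056, 0.998, 0.006], [0.998, 0.055, 0.01], [0.009, 0.006, -1.0]] [-0.178  0.715 -0.265  1.952  0.346  0.509 -0.628]
[-0.03756084 -1.22665275  0.03067325]
yaw 93.18191242631067
```

View pics/c3.png

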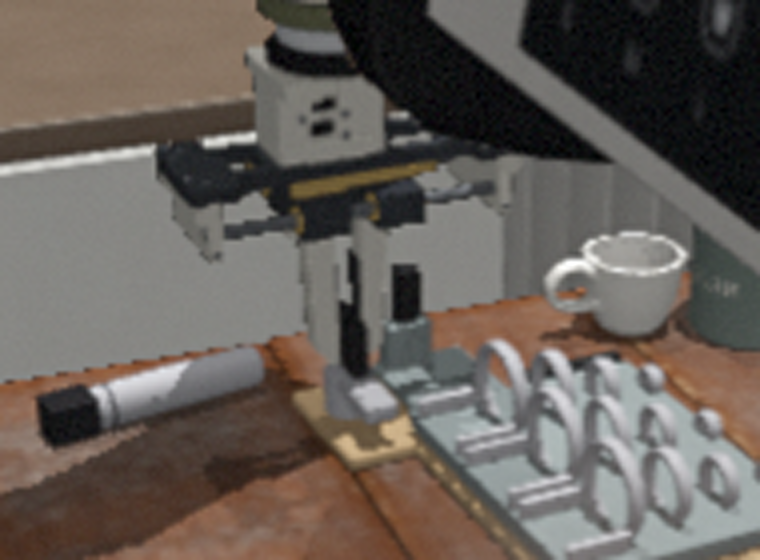

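Emit:
{"api": "jog_arm", "payload": {"motion": [{"delta_pos": [0,0,0],"rot": [0,0,0],"fingers": 175},{"delta_pos": [0,0,0],"rot": [0,0,0],"fingers": 175},{"delta_pos": [0,0,-10],"rot": [0,0,0],"fingers": 175},{"delta_pos": [0,0,-45],"rot": [0,0,0],"fingers": 175},{"delta_pos": [0,0,-80],"rot": [0,0,0],"fingers": 120}]}}

```text
time_s: 4.88
eef_pos: [0.6022, 0.1631, 0.1325]
ee_rot: [[-0.051, 0.999, 0.002], [0.999, 0.051, 0.009], [0.009, 0.003, -1.0]]
contact_force: [0.6, -0.4, -0.3]
width: 0.0323
```

```bash
python3 - <<'E'
from h import *
o=st()
b=snap('side','s4.png'); 
c=lambda im:cv2.resize(cv2.cvtColor(im,cv2.COLOR_RGB2BGR),None,fx=4,fy=4,interpolation=cv2.INTER_CUBIC)
cv2.imwrite('pics/c4.png',c(b[120:260,210:400]))
plan([((.6465,.183,.13),184.5,120),((.6465,.183,.062),184.5,120)])
E
```

```text
t 4.8833 pos [0.6022 0.1631 0.1325] w 0.0323 F [ 0.6 -0.4 -0.3]
[[-0.051, 0.999, 0.002], [0.999, 0.051, 0.009], [0.009, 0.003, -1.0]] [-0.135  0.608 -0.324  1.908  0.287  0.665 -0.581]
{"delta_pos":[16.5, 41.8, 10.7],"rot":[0.018, 0.001, -1.599],"fingers":120}
{"delta_pos":[15.7, 40.9, 78.7],"rot":[0.018, 0.001, -1.599],"fingers":120}
```

View pics/c4.png

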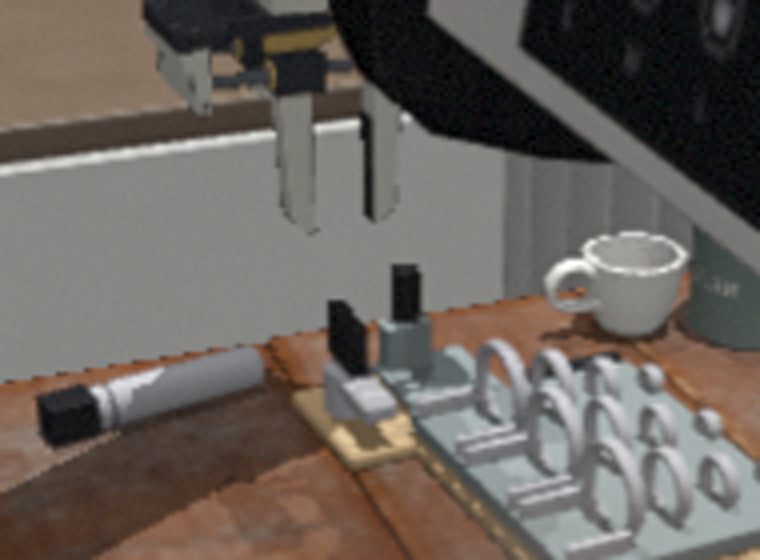

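```bash
python3 - <<'E'
from h import *
plan([((.647,.185,.13),94.5,160),((.647,.185,.062),94.5,160)])
E
```

```text
{"delta_pos":[18.4, 42.4, 10.8],"rot":[0.013, -0.011, -0.028],"fingers":160}
{"delta_pos":[17.7, 41.5, 78.7],"rot":[0.013, -0.011, -0.028],"fingers":160}
```

Emit:
{"api": "jog_arm", "payload": {"motion": [{"delta_pos": [9,21,5],"rot": [0.013,-0.011,-0.028],"fingers": 157},{"delta_pos": [18,42,10],"rot": [0.013,-0.011,-0.028],"fingers": 157},{"delta_pos": [18,42,20],"rot": [0.013,-0.011,-0.028],"fingers": 157},{"delta_pos": [18,42,30],"rot": [0.013,-0.011,-0.028],"fingers": 157},{"delta_pos": [18,42,32],"rot": [0.013,-0.011,-0.028],"fingers": 157}]}}

```text
time_s: 5.35
eef_pos: [0.6452, 0.184, 0.107]
ee_rot: [[-0.079, 0.997, -0.004], [0.997, 0.079, -0.001], [-0.001, -0.004, -1.0]]
contact_force: [-0.7, -0.2, -0.6]
width: 0.0358
```

```bash
python3 - <<'E'
from h import *
o=st()
b=snap('side','s5.png'); 
c=lambda im:cv2.resize(cv2.cvtColor(im,cv2.COLOR_RGB2BGR),None,fx=4,fy=4,interpolation=cv2.INTER_CUBIC)
cv2.imwrite('pics/c5.png',c(b[120:260,210:400]))
plan([((.647,.185,.062),94.5,157)])
E
```

```text
t 5.35 pos [0.6452 0.184  0.107 ] w 0.0358 F [-0.7 -0.2 -0.6]
[[-0.079, 0.997, -0.004], [0.997, 0.079, -0.001], [-0.001, -0.004, -1.0]] [-0.163  0.688 -0.312  1.807  0.309  0.698 -0.569]
{"delta_pos":[1.0, 2.2, 45.1],"rot":[-0.004, 0.001, 0.0],"fingers":157}
```

View pics/c5.png

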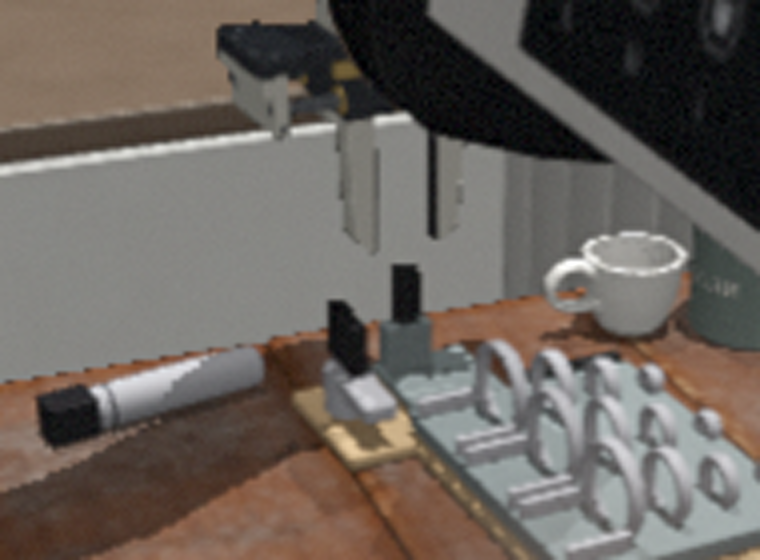

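Jaws straddle the knob (knob at px 405,290 of the crop, fingers at 360 and 445). Descend, close.

Emit:
{"api": "jog_arm", "payload": {"motion": [{"delta_pos": [1,2,20],"rot": [-0.004,0,0],"fingers": 157},{"delta_pos": [1,2,38],"rot": [-0.004,0,0],"fingers": 157},{"delta_pos": [1,2,44],"rot": [-0.004,0,0],"fingers": 200},{"delta_pos": [1,2,44],"rot": [-0.004,0,0],"fingers": 255},{"delta_pos": [1,2,44],"rot": [-0.004,0,0],"fingers": 255}]}}

```text
time_s: 5.82
eef_pos: [0.6465, 0.1848, 0.0634]
ee_rot: [[-0.079, 0.997, -0.0], [0.997, 0.079, -0.002], [-0.002, -0.001, -1.0]]
contact_force: [0.1, 0.5, 0.0]
width: 0.0204
```

Emit:
{"api": "jog_arm", "payload": {"motion": [{"delta_pos": [0,0,0],"rot": [0,0,0],"fingers": 255},{"delta_pos": [0,0,0],"rot": [0,0,0],"fingers": 255},{"delta_pos": [0,0,0],"rot": [0,0,0],"fingers": 255}]}}

```text
time_s: 6.07
eef_pos: [0.6473, 0.1849, 0.0639]
ee_rot: [[-0.079, 0.997, 0.001], [0.997, 0.079, -0.001], [-0.001, 0.001, -1.0]]
contact_force: [4.6, 0.9, -8.6]
width: 0.0173
```

```bash
python3 - <<'E'
from h import *
o=st()
E
```

```text
t 6.0667 pos [0.6473 0.1849 0.0639] w 0.0173 F [ 4.6  0.9 -8.6]
[[-0.079, 0.997, 0.001], [0.997, 0.079, -0.001], [-0.001, 0.001, -1.0]] [-0.182  0.742 -0.286  1.827  0.337  0.619 -0.595]
```

Emit:
{"api": "jog_arm", "payload": {"motion": [{"delta_pos": [-10,0,0],"rot": [0,0,0],"fingers": 255},{"delta_pos": [-22,0,0],"rot": [0,0,0],"fingers": 255},{"delta_pos": [-35,0,0],"rot": [0,0,0],"fingers": 255},{"delta_pos": [-48,0,0],"rot": [0,0,0],"fingers": 255},{"delta_pos": [-58,0,0],"rot": [0,0,0],"fingers": 255}]}}

```text
time_s: 6.48
eef_pos: [0.6525, 0.1273, 0.0639]
ee_rot: [[-0.079, 0.997, 0.002], [0.997, 0.079, 0.001], [0.0, 0.002, -1.0]]
contact_force: [6.7, 3.6, -13.9]
width: 0.0173
```

Emit:
{"api": "jog_arm", "payload": {"motion": [{"delta_pos": [-6,0,0],"rot": [0,0,0],"fingers": 255},{"delta_pos": [-10,0,0],"rot": [0,0,0],"fingers": 255},{"delta_pos": [-14,0,0],"rot": [0,0,0],"fingers": 255}]}}

```text
time_s: 6.73
eef_pos: [0.6529, 0.1237, 0.0642]
ee_rot: [[-0.085, 0.996, 0.004], [0.996, 0.085, 0.013], [0.013, 0.005, -1.0]]
contact_force: [-0.2, 28.6, -12.3]
width: 0.017
```

```bash
python3 - <<'E'
from h import *
o=st()
E
```

```text
t 6.7333 pos [0.6529 0.1237 0.0642] w 0.017 F [ -0.2  28.6 -12.3]
[[-0.085, 0.996, 0.004], [0.996, 0.085, 0.013], [0.013, 0.005, -1.0]] [-0.071  0.735 -0.306  1.851  0.346  0.599 -0.504]
```

Emit:
{"api": "jog_arm", "payload": {"motion": [{"delta_pos": [0,0,0],"rot": [0,0,0],"fingers": 160},{"delta_pos": [0,0,0],"rot": [0,0,0],"fingers": 160},{"delta_pos": [0,0,0],"rot": [0,0,0],"fingers": 160},{"delta_pos": [0,0,-40],"rot": [0,0,0],"fingers": 160},{"delta_pos": [0,0,-80],"rot": [0,0,0],"fingers": 160}]}}

```text
time_s: 7.15
eef_pos: [0.651, 0.121, 0.1433]
ee_rot: [[-0.084, 0.996, -0.001], [0.996, 0.084, 0.011], [0.011, -0.0, -1.0]]
contact_force: [0.6, 0.6, 0.0]
width: 0.0344
```

Emit:
{"api": "jog_arm", "payload": {"motion": [{"delta_pos": [5,-40,-15],"rot": [0,0,-0.12],"fingers": 160},{"delta_pos": [15,-80,-15],"rot": [0,0,-0.24],"fingers": 160},{"delta_pos": [25,-120,-15],"rot": [0,0,-0.36],"fingers": 160},{"delta_pos": [40,-150,-15],"rot": [0,0,-0.48],"fingers": 160},{"delta_pos": [60,-170,-15],"rot": [0,0,-0.6],"fingers": 160}]}}

```text
time_s: 7.57
eef_pos: [0.4733, 0.1634, 0.1597]
ee_rot: [[-0.635, 0.773, -0.002], [0.773, 0.635, 0.007], [0.007, 0.003, -1.0]]
contact_force: [0.6, -0.7, -0.5]
width: 0.0348
```

```bash
python3 - <<'E'
from h import *
o=st()
a=snap('top','t6.png'); b=snap('side','s6.png')
cv2.imwrite('pics/c6.png',cv2.resize(cv2.cvtColor(b,cv2.COLOR_RGB2BGR)[150:320,200:440],None,fx=3.3,fy=3.3,interpolation=cv2.INTER_CUBIC))
cv2.imwrite('pics/d6.png',cv2.resize(cv2.cvtColor(a,cv2.COLOR_RGB2BGR)[130:330,150:360],None,fx=3,fy=3,interpolation=cv2.INTER_CUBIC))
E
```

```text
t 7.5667 pos [0.4733 0.1634 0.1597] w 0.0348 F [ 0.6 -0.7 -0.5]
[[-0.635, 0.773, -0.002], [0.773, 0.635, 0.007], [0.007, 0.003, -1.0]] [-0.047  0.479 -0.543  2.148  0.413  0.614 -0.194]
```

View pics/c6.png

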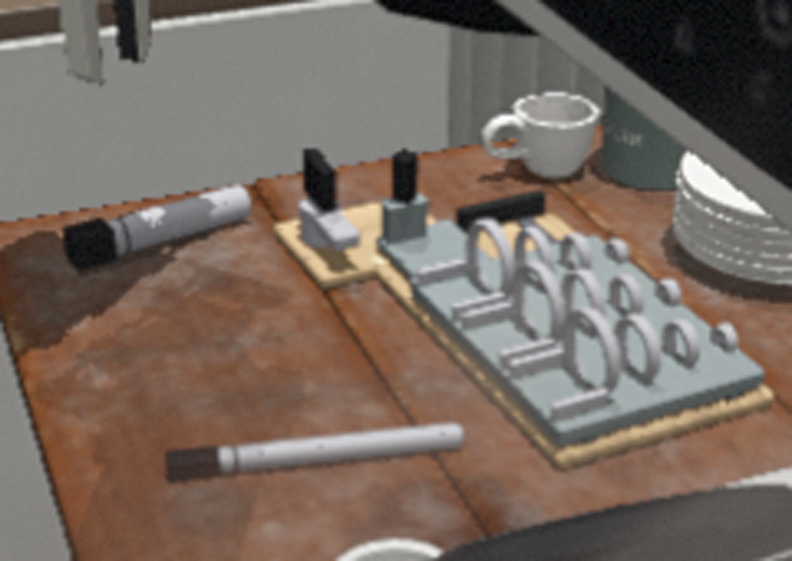

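View pics/d6.png

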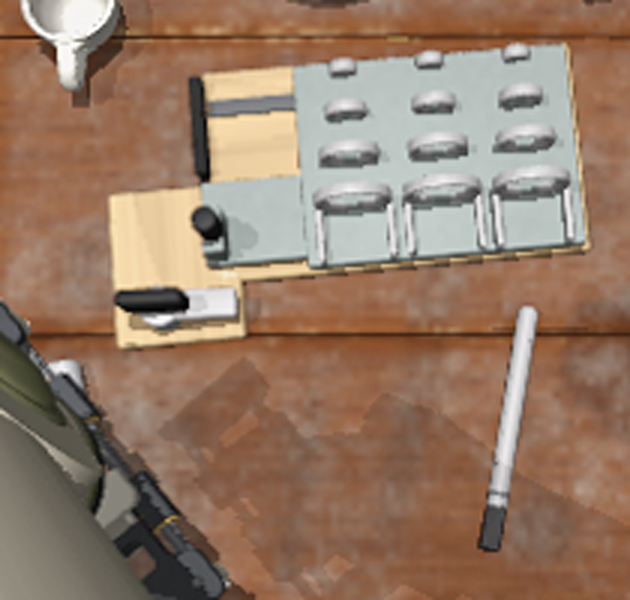

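```bash
python3 - <<'E'
from h import *
Z=lambda u,v:(u/3+150,v/3+130)
c,s=np.cos(np.radians(4.5)),np.sin(np.radians(4.5)); R=np.array([[c,-s],[s,c]]); O=np.array([.675,-.029])
P={'r1':(.072,4,[(531,178),(441,187),(353,195)]),'r2':(.060,36,[(526,133),(438,142),(349,150)]),'r3':(.049,68,[(521,94),(434,100),(346,109)]),'r4':(.038,100,[(517,50),(429,58),(343,66)]),
'knob':(.083,-10,[(209,221)]),'fl,fr':(.025,-36,[(311,271),(579,249)])}
for k,(z,x,ps) in P.items():
    for p in ps:
        X=unproj('top',Z(*p),z)[0]; print(k,'exp x',x,np.round(1000*R.T@(X[:2]-O),1))
Z3=lambda u,v:(u/3.3+200,v/3.3+150)
for k,z,p in (('knob',.083,(404,152)),('bl fr',.025,(560,440)),('bl br',.025,(765,375)),('r4 l1',.038,(726,324))):
    X=unproj('side',Z3(*p),z)[0]; print('side',k,np.round(1000*R.T@(X[:2]-O),1))
E
```

```text
r1 exp x 4 [  2.3 -55. ]
r1 exp x 4 [0.8 3.8]
r1 exp x 4 [ 0. 61.]
r2 exp x 36 [ 36.2 -55.5]
r2 exp x 36 [34.6  3.1]
r2 exp x 36 [33.7 62. ]
r3 exp x 68 [ 66.8 -55.5]
r3 exp x 68 [67.   3.3]
r3 exp x 68 [65.3 62.5]
r4 exp x 100 [101.8 -56.4]
r4 exp x 100 [100.6   4.1]
r4 exp x 100 [99.3 62.9]
knob exp x -10 [-12.5 153. ]
fl,fr exp x -36 [-38.1  95.2]
fl,fr exp x -36 [-37.5 -87. ]
side knob [ -9.7 155.9]
side bl fr [ -38.  -102.9]
side bl br [104.2 -97.7]
side r4 l1 [103.3 -57.4]
```

```bash
python3 - <<'E'
from h import *
plan([((.4573,-.059,.12),169.5,140)])
E
```

```text
{"delta_pos":[-164.3, -157.0, 37.9],"rot":[0.008, -0.006, -0.695],"fingers":140}
```

Emit:
{"api": "jog_arm", "payload": {"motion": [{"delta_pos": [-30,-28,0],"rot": [0,0,-0.12],"fingers": 140},{"delta_pos": [-60,-56,5],"rot": [0,0,-0.24],"fingers": 140},{"delta_pos": [-90,-84,10],"rot": [0,0,-0.36],"fingers": 140},{"delta_pos": [-120,-112,15],"rot": [0,0,-0.48],"fingers": 140},{"delta_pos": [-146,-140,25],"rot": [0.008,-0.006,-0.6],"fingers": 140}]}}

```text
time_s: 8.08
eef_pos: [0.4594, -0.038, 0.1336]
ee_rot: [[-0.962, 0.273, 0.001], [0.273, 0.962, -0.002], [-0.001, -0.001, -1.0]]
contact_force: [0.2, -0.0, -0.6]
width: 0.0423
```

```bash
python3 - <<'E'
from h import *
st()
plan([((.4573,-.059,.10),169.5,140)])
plan([((.4573,-.059,.05),169.5,140)])
E
```

```text
t 8.0833 pos [ 0.4594 -0.038   0.1336] w 0.0423 F [ 0.2 -0.  -0.6]
[[-0.962, 0.273, 0.001], [0.273, 0.962, -0.002], [-0.001, -0.001, -1.0]] [ 0.45   0.515 -0.68   2.249  0.621  0.566  0.588]
{"delta_pos":[-3.6, -20.7, 33.6],"rot":[-0.002, 0.001, -0.093],"fingers":140}
{"delta_pos":[-3.6, -20.6, 83.6],"rot":[-0.002, 0.001, -0.093],"fingers":140}
```

Emit:
{"api": "jog_arm", "payload": {"motion": [{"delta_pos": [-2,-10,20],"rot": [0,0,-0.05],"fingers": 140},{"delta_pos": [-4,-21,45],"rot": [0,0,-0.093],"fingers": 140},{"delta_pos": [-4,-21,70],"rot": [0,0,-0.093],"fingers": 140},{"delta_pos": [-4,-21,83],"rot": [0,0,-0.093],"fingers": 140}]}}

```text
time_s: 8.42
eef_pos: [0.4572, -0.0624, 0.0488]
ee_rot: [[-0.982, 0.188, -0.001], [0.188, 0.982, -0.003], [-0.0, -0.003, -1.0]]
contact_force: [-0.3, 0.7, -0.6]
width: 0.0419
```

```bash
python3 - <<'E'
from h import *
st()
b=snap('side','s7.png')
cv2.imwrite('pics/c7.png',cv2.resize(cv2.cvtColor(b,cv2.COLOR_RGB2BGR)[150:320,200:440],None,fx=3.3,fy=3.3,interpolation=cv2.INTER_CUBIC))
plan([((.4573,-.059,.01),169.5,140)])
E
```

```text
t 8.4167 pos [ 0.4572 -0.0624  0.0488] w 0.0419 F [-0.3  0.7 -0.6]
[[-0.982, 0.188, -0.001], [0.188, 0.982, -0.003], [-0.0, -0.003, -1.0]] [ 0.351  0.648 -0.488  2.311  0.894  0.376  0.474]
{"delta_pos":[0.1, 2.6, 37.7],"rot":[-0.003, -0.001, -0.004],"fingers":140}
```

View pics/c7.png

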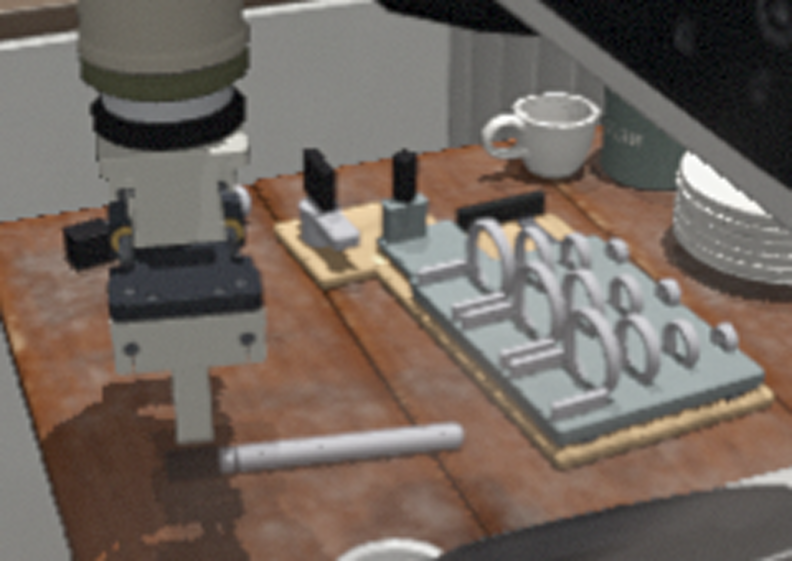

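Emit:
{"api": "jog_arm", "payload": {"motion": [{"delta_pos": [0,2,20],"rot": [-0.003,0,0],"fingers": 140},{"delta_pos": [0,2,33],"rot": [-0.003,0,0],"fingers": 140},{"delta_pos": [0,2,38],"rot": [-0.003,0,0],"fingers": 140},{"delta_pos": [0,2,38],"rot": [-0.003,0,0],"fingers": 140}]}}

```text
time_s: 8.8
eef_pos: [0.4575, -0.0601, 0.0094]
ee_rot: [[-0.982, 0.187, -0.002], [0.187, 0.982, -0.001], [0.002, -0.002, -1.0]]
contact_force: [0.7, 0.0, -0.1]
width: 0.0419
```

```bash
python3 - <<'E'
from h import *
st()
b=snap('side','s8.png')
cv2.imwrite('pics/c8.png',cv2.resize(cv2.cvtColor(b,cv2.COLOR_RGB2BGR)[150:320,200:440],None,fx=3.3,fy=3.3,interpolation=cv2.INTER_CUBIC))
plan([((.4573,-.059,.01),169.5,140)])
E
```

```text
t 8.8 pos [ 0.4575 -0.0601  0.0094] w 0.0419 F [ 0.7  0.  -0.1]
[[-0.982, 0.187, -0.002], [0.187, 0.982, -0.001], [0.002, -0.002, -1.0]] [ 0.244  0.71  -0.343  2.331  1.041  0.258  0.336]
{"delta_pos":[0.5, 0.9, 0.0],"rot":[-0.001, -0.001, -0.005],"fingers":140}
```

View pics/c8.png

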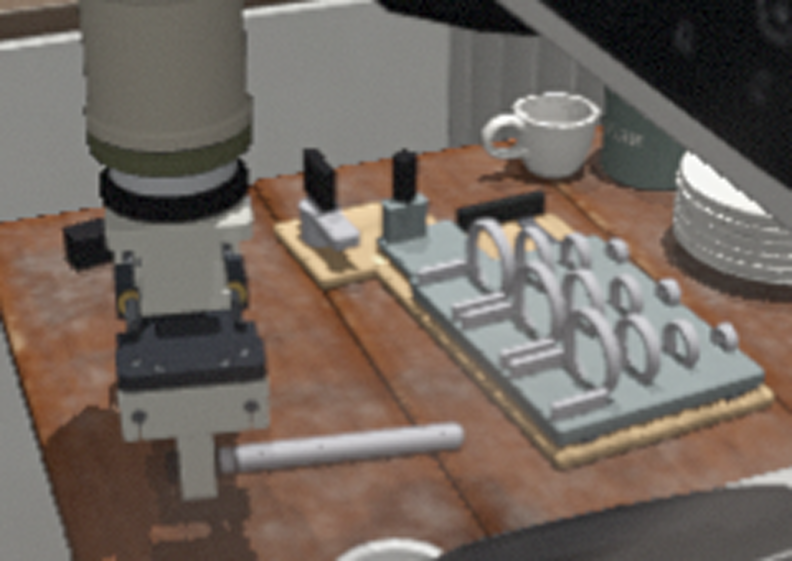

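Emit:
{"api": "jog_arm", "payload": {"motion": [{"delta_pos": [0,1,0],"rot": [0,0,0],"fingers": 255},{"delta_pos": [0,1,0],"rot": [0,0,0],"fingers": 255},{"delta_pos": [0,1,0],"rot": [0,0,0],"fingers": 255},{"delta_pos": [0,1,0],"rot": [0,0,0],"fingers": 255},{"delta_pos": [0,1,0],"rot": [0,0,0],"fingers": 255}]}}

```text
time_s: 9.27
eef_pos: [0.458, -0.0593, 0.0104]
ee_rot: [[-0.982, 0.187, -0.001], [0.187, 0.982, -0.001], [0.001, -0.001, -1.0]]
contact_force: [0.1, -0.4, 0.1]
width: 0.0136
```

```bash
python3 - <<'E'
from h import *
st()
b=snap('side','s9.png')
cv2.imwrite('pics/c9.png',cv2.resize(cv2.cvtColor(b,cv2.COLOR_RGB2BGR)[150:320,200:440],None,fx=3.3,fy=3.3,interpolation=cv2.INTER_CUBIC))
E
```

```text
t 9.2667 pos [ 0.458  -0.0593  0.0104] w 0.0136 F [ 0.1 -0.4  0.1]
[[-0.982, 0.187, -0.001], [0.187, 0.982, -0.001], [0.001, -0.001, -1.0]] [ 0.244  0.708 -0.345  2.331  1.04   0.26   0.335]
```

View pics/c9.png

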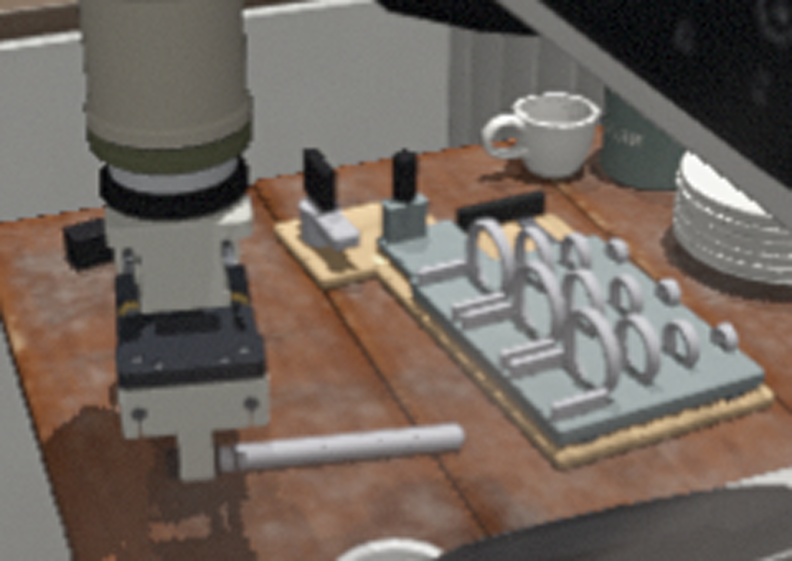

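```bash
cat >> h.py <<'E'
c_,s_=np.cos(np.radians(4.5)),np.sin(np.radians(4.5)); RL=np.array([[c_,-s_],[s_,c_]]); OL=np.array([.675,-.029])
def lane(s,y,z):
    p=OL+RL@np.array([s,y])/1000; return (p[0],p[1],z)
E
python3 - <<'E'
from h import *
plan([((.458,-.0593,.05),169.5,255),(lane(-205,-56.3,.06),184.5,255)])
E
```

```text
{"delta_pos":[-0.0, -0.1, -39.7],"rot":[-0.002, -0.001, -0.005],"fingers":255}
{"delta_pos":[-24.6, -38.1, -49.6],"rot":[-0.001, -0.001, -0.267],"fingers":255}
```

Emit:
{"api": "jog_arm", "payload": {"motion": [{"delta_pos": [0,0,-15],"rot": [0,0,0],"fingers": 255},{"delta_pos": [0,0,-35],"rot": [0,0,-0.02],"fingers": 255},{"delta_pos": [-6,-12,-48],"rot": [0,0,-0.1],"fingers": 255},{"delta_pos": [-15,-26,-50],"rot": [0,0,-0.2],"fingers": 255},{"delta_pos": [-25,-38,-50],"rot": [0,0,-0.267],"fingers": 255}]}}

```text
time_s: 9.73
eef_pos: [0.4756, -0.1022, 0.0615]
ee_rot: [[-0.996, -0.084, 0.0], [-0.084, 0.996, -0.002], [-0.0, -0.002, -1.0]]
contact_force: [0.2, -0.8, -1.5]
width: 0.0135
```

```bash
python3 - <<'E'
from h import *
st()
b=snap('side','s10.png')
cv2.imwrite('pics/c10.png',cv2.resize(cv2.cvtColor(b,cv2.COLOR_RGB2BGR)[150:320,200:440],None,fx=3.3,fy=3.3,interpolation=cv2.INTER_CUBIC))
plan([(lane(-205,-56.3,.042),184.5,255),(lane(-180,-56.3,.04),184.5,255)])
E
```

```text
t 9.7333 pos [ 0.4756 -0.1022  0.0615] w 0.0135 F [ 0.2 -0.8 -1.5]
[[-0.996, -0.084, 0.0], [-0.084, 0.996, -0.002], [-0.0, -0.002, -1.0]] [ 0.531  0.668 -0.633  2.244  0.883  0.497  0.844]
{"delta_pos":[1.5, 4.4, 18.7],"rot":[-0.004, -0.0, 0.005],"fingers":255}
{"delta_pos":[-23.5, 4.3, 20.7],"rot":[-0.004, -0.0, 0.005],"fingers":255}
```

View pics/c10.png

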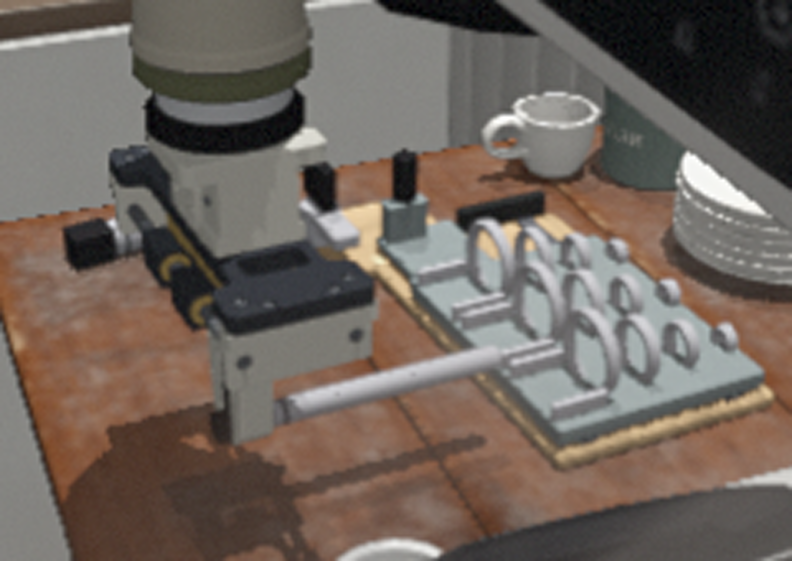

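```bash
python3 - <<'E'
from h import *
o=bot.get_obs(); p=np.array(o['eef_pos']);x=-np.array(o['ee_rot'])[:,0]
for d in (20,100,153):
    q=p+x*d/1000-[0,0,.0034]; uv=proj('side',q)[0]; print(d,np.round(q,4),np.round((uv-[200,150])*3.3,1))
# predicted lane1 features in crop
for s,y,z in ((-36,-56.3-21.5,.036),(-36,-56.3+21.5,.036),(0,-56.3,.072),(0,-56.3,.024),(64,-56.3,.049),(96,-56.3,.038),(-36,-56.3,.025)):
    print(s,y,z,np.round((proj('side',lane(s,y,z))[0]-[200,150])*3.3,1))
E
```

```text
20 [ 0.4968 -0.1037  0.0573] [282.1 415.2]
100 [ 0.5766 -0.097   0.0573] [419.  379.5]
153 [ 0.6294 -0.0926  0.0573] [504.6 357.1]
-36 -77.8 0.036 [541.4 399.2]
-36 -34.8 0.036 [504.4 361.4]
0 -56.3 0.072 [581.2 311.8]
0 -56.3 0.024 [575.8 382.8]
64 -56.3 0.049 [672.2 321.8]
96 -56.3 0.038 [714.9 325.8]
-36 -56.3 0.025 [521.7 396. ]
```

```bash
python3 - <<'E'
from h import *
im=cv2.imread('pics/s10.png')
ox,oy,k=340,215,8
z=cv2.resize(im[215:287,340:438],None,fx=k,fy=k,interpolation=cv2.INTER_CUBIC)
def circ(s,y,zc,r,col):
    th=np.linspace(0,2*np.pi,60); P=np.array([lane(s,y+r*np.cos(t),(zc+r*np.sin(t))/1000) for t in th])
    uv=((proj('side',P)+.5-[ox,oy])*k-.5).astype(int); cv2.polylines(z,[uv],True,col,1)
for s,d in ((0,43),(32,31),(64,20),(96,9)): 
    circ(s,-56.3,24+d/2,d/2+5,(0,0,255)); 
o=bot.get_obs(); p=np.array(o['eef_pos']);R=np.array(o['ee_rot'])
th=np.linspace(0,2*np.pi,40); P=np.array([p-R[:,0]*.153-[0,0,.0034]+.007*(np.cos(t)*R[:,1]+np.sin(t)*R[:,2]) for t in th])
cv2.polylines(z,[((proj('side',P)+.5-[ox,oy])*k-.5).astype(int)],True,(0,255,0),1)
cv2.imwrite('pics/c11.png',z)
E
```

```text
(no output)
```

View pics/c11.png

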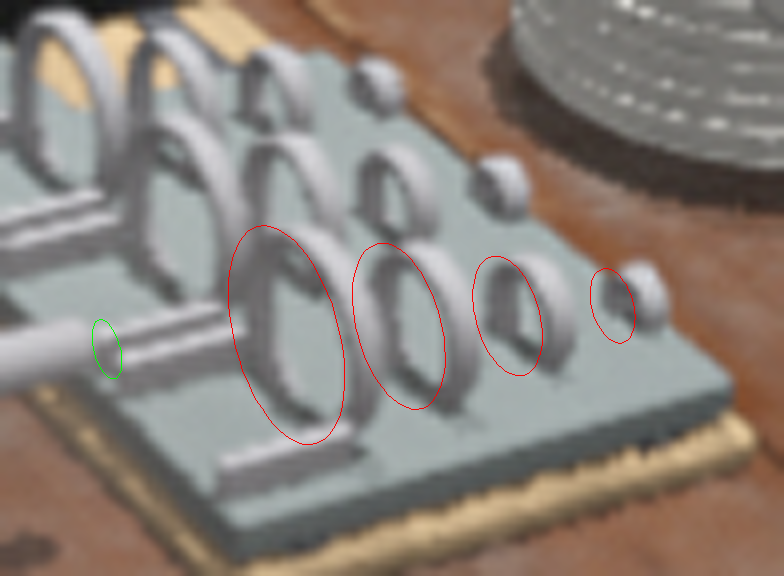

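```bash
python3 - <<'E'
from h import *
plan([(lane(-205,-56,.043),184.5,255),(lane(-160,-56,.040),184.5,255),(lane(-120,-56,.038),184.5,255)])
E
```

```text
{"delta_pos":[1.5, 4.7, 17.7],"rot":[-0.004, -0.0, 0.005],"fingers":255}
{"delta_pos":[-43.5, 4.5, 20.7],"rot":[-0.004, -0.0, 0.005],"fingers":255}
{"delta_pos":[-83.5, 4.3, 22.7],"rot":[-0.004, -0.0, 0.005],"fingers":255}
```

Align first (nose still before the bed), then go in to about s=-135 (nose at +18, inside ring 1).

Emit:
{"api": "jog_arm", "payload": {"motion": [{"delta_pos": [0,4.6,10],"rot": [-0.004,0,0.005],"fingers": 255},{"delta_pos": [-3,4.6,18],"rot": [-0.004,0,0.005],"fingers": 255},{"delta_pos": [-23,4.6,19],"rot": [-0.004,0,0.005],"fingers": 255},{"delta_pos": [-45,4.5,20],"rot": [-0.004,0,0.005],"fingers": 255},{"delta_pos": [-68,4.4,20],"rot": [-0.004,0,0.005],"fingers": 255}]}}

```text
time_s: 10.2
eef_pos: [0.5443, -0.0949, 0.04]
ee_rot: [[-0.997, -0.079, -0.002], [-0.079, 0.997, 0.0], [0.002, 0.0, -1.0]]
contact_force: [-0.1, -0.3, -1.3]
width: 0.0135
```

```bash
python3 - <<'E'
from h import *
o=st(); print('lane',1000*RL.T@(np.array(o['eef_pos'][:2])-OL))
im=cv2.cvtColor(snap('side','s12.png'),cv2.COLOR_RGB2BGR)
cv2.imwrite('pics/c12.png',cv2.resize(im[215:287,340:438],None,fx=8,fy=8,interpolation=cv2.INTER_CUBIC))
plan([(lane(-100,-56,.037),184.5,255)])
E
```

```text
t 10.2 pos [ 0.5443 -0.0949  0.04  ] w 0.0135 F [-0.1 -0.3 -1.3]
[[-0.997, -0.079, -0.002], [-0.079, 0.997, 0.0], [0.002, 0.0, -1.0]] [ 0.494  0.753 -0.635  2.102  0.856  0.567  0.878]
lane [-135.46350603  -55.39821008]
{"delta_pos":[-29.8, -1.1, 3.6],"rot":[0.002, 0.003, 0.0],"fingers":255}
```

View pics/c12.png

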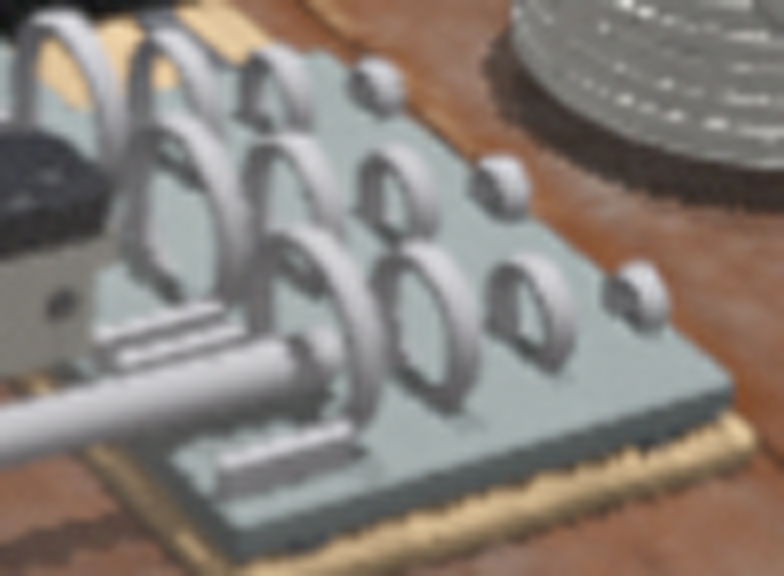

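Emit:
{"api": "jog_arm", "payload": {"motion": [{"delta_pos": [-8,-1,2],"rot": [0.002,0.003,0],"fingers": 255},{"delta_pos": [-16,-1,3],"rot": [0.002,0.003,0],"fingers": 255},{"delta_pos": [-24,-1,3.5],"rot": [0.002,0.003,0],"fingers": 255},{"delta_pos": [-30,-1,4],"rot": [0.002,0.003,0],"fingers": 255}]}}

```text
time_s: 10.58
eef_pos: [0.5803, -0.0921, 0.0362]
ee_rot: [[-0.997, -0.079, -0.0], [-0.079, 0.997, -0.0], [0.0, -0.0, -1.0]]
contact_force: [0.3, 0.7, -0.6]
width: 0.0138
```

```bash
python3 - <<'E'
from h import *
o=st(); print('lane',1000*RL.T@(np.array(o['eef_pos'][:2])-OL))
im=cv2.cvtColor(snap('side','s13.png'),cv2.COLOR_RGB2BGR)
cv2.imwrite('pics/c13.png',cv2.resize(im[215:287,340:438],None,fx=8,fy=8,interpolation=cv2.INTER_CUBIC))
plan([(lane(-80,-56,.0355),184.5,255)])
E
```

```text
t 10.5833 pos [ 0.5803 -0.0921  0.0362] w 0.0138 F [ 0.3  0.7 -0.6]
[[-0.997, -0.079, -0.0], [-0.079, 0.997, -0.0], [0.0, -0.0, -1.0]] [ 0.484  0.787 -0.646  2.024  0.834  0.614  0.911]
lane [-99.37340598 -55.52200925]
{"delta_pos":[-18.3, -0.5, 0.9],"rot":[0.0, 0.001, 0.0],"fingers":255}
```

View pics/c13.png

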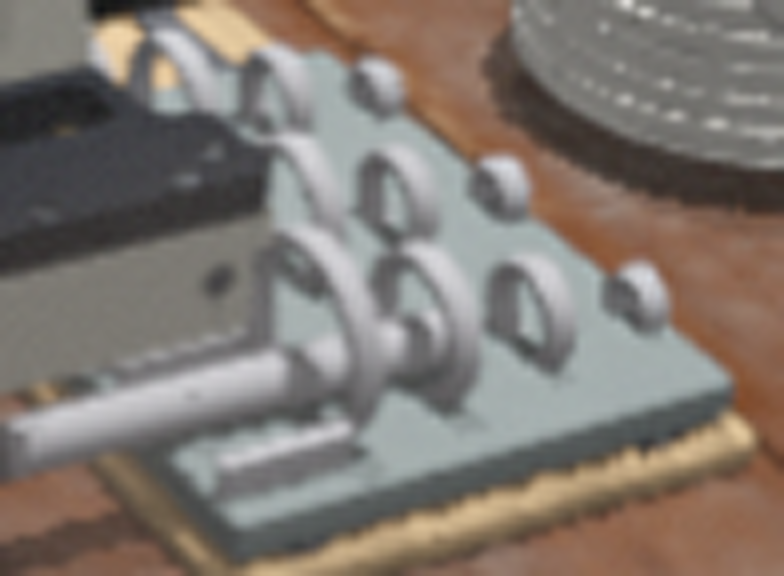

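Emit:
{"api": "jog_arm", "payload": {"motion": [{"delta_pos": [-6,-0.5,0.5],"rot": [0,0,0],"fingers": 255},{"delta_pos": [-12,-0.5,0.8],"rot": [0,0,0],"fingers": 255},{"delta_pos": [-18,-0.5,1],"rot": [0,0,0],"fingers": 255},{"delta_pos": [-24,-0.5,1],"rot": [0,0,0],"fingers": 255}]}}

```text
time_s: 10.97
eef_pos: [0.6058, -0.0907, 0.0354]
ee_rot: [[-0.997, -0.079, 0.001], [-0.079, 0.997, -0.0], [-0.001, -0.0, -1.0]]
contact_force: [-0.3, 0.2, -0.7]
width: 0.0136
```

```bash
python3 - <<'E'
from h import *
o=st(); print('lane',1000*RL.T@(np.array(o['eef_pos'][:2])-OL))
im=cv2.cvtColor(snap('side','s14.png'),cv2.COLOR_RGB2BGR)
cv2.imwrite('pics/c14.png',cv2.resize(im[215:287,340:438],None,fx=8,fy=8,interpolation=cv2.INTER_CUBIC))
E
```

```text
t 10.9667 pos [ 0.6058 -0.0907  0.0354] w 0.0136 F [-0.3  0.2 -0.7]
[[-0.997, -0.079, 0.001], [-0.079, 0.997, -0.0], [-0.001, -0.0, -1.0]] [ 0.478  0.809 -0.656  1.967  0.816  0.65   0.937]
lane [-73.84470002 -56.10456347]
```

View pics/c14.png

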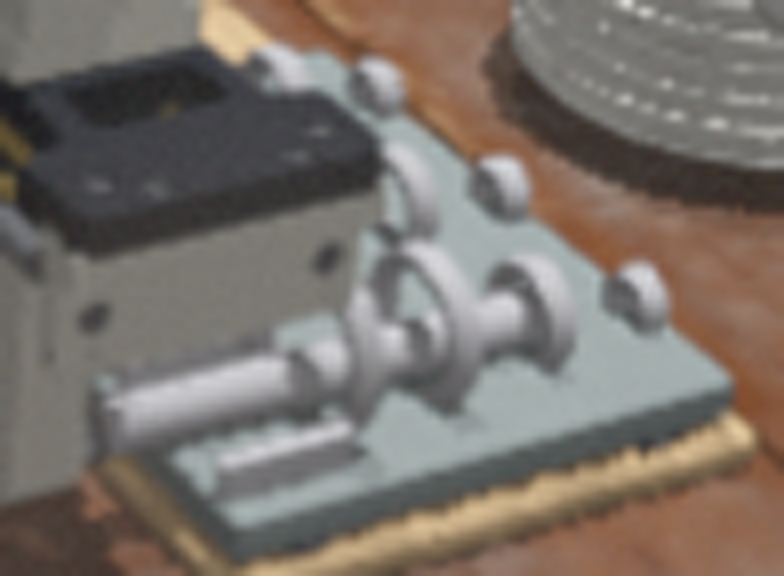

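Emit:
{"api": "jog_arm", "payload": {"motion": [{"delta_pos": [-5,0,0],"rot": [0,0,0],"fingers": 255},{"delta_pos": [-10,0,0],"rot": [0,0,0],"fingers": 255},{"delta_pos": [-14,0,0],"rot": [0,0,0],"fingers": 255}]}}

```text
time_s: 11.27
eef_pos: [0.6218, -0.0893, 0.0356]
ee_rot: [[-0.997, -0.078, 0.003], [-0.078, 0.997, 0.001], [-0.003, 0.0, -1.0]]
contact_force: [0.2, 0.0, -1.4]
width: 0.0138
```

Emit:
{"api": "jog_arm", "payload": {"motion": [{"delta_pos": [-3,0,0],"rot": [0,0,0],"fingers": 255},{"delta_pos": [-6,0,0],"rot": [0,0,0],"fingers": 255}]}}

```text
time_s: 11.43
eef_pos: [0.6266, -0.0891, 0.0353]
ee_rot: [[-0.997, -0.078, -0.0], [-0.078, 0.997, -0.0], [0.0, -0.0, -1.0]]
contact_force: [-10.6, 1.5, 5.5]
width: 0.0137
```

Emit:
{"api": "jog_arm", "payload": {"motion": [{"delta_pos": [-3,0,0],"rot": [0,0,0],"fingers": 255},{"delta_pos": [-4,0,0],"rot": [0,0,0],"fingers": 255}]}}

```text
time_s: 11.6
eef_pos: [0.6267, -0.089, 0.0351]
ee_rot: [[-0.997, -0.078, -0.008], [-0.078, 0.997, -0.002], [0.008, -0.002, -1.0]]
contact_force: [-16.3, -0.8, 14.4]
width: 0.0138
```

```bash
python3 - <<'E'
from h import *
o=st(); print('lane',1000*RL.T@(np.array(o['eef_pos'][:2])-OL))
im=cv2.cvtColor(snap('side','s15.png'),cv2.COLOR_RGB2BGR)
cv2.imwrite('pics/c15.png',cv2.resize(im[215:287,340:438],None,fx=8,fy=8,interpolation=cv2.INTER_CUBIC))
E
```

```text
t 11.6 pos [ 0.6267 -0.089   0.0351] w 0.0138 F [-16.3  -0.8  14.4]
[[-0.997, -0.078, -0.008], [-0.078, 0.997, -0.002], [0.008, -0.002, -1.0]] [ 0.47   0.83  -0.665  1.911  0.795  0.695  0.964]
lane [-52.84579366 -56.03920574]
```

View pics/c15.png

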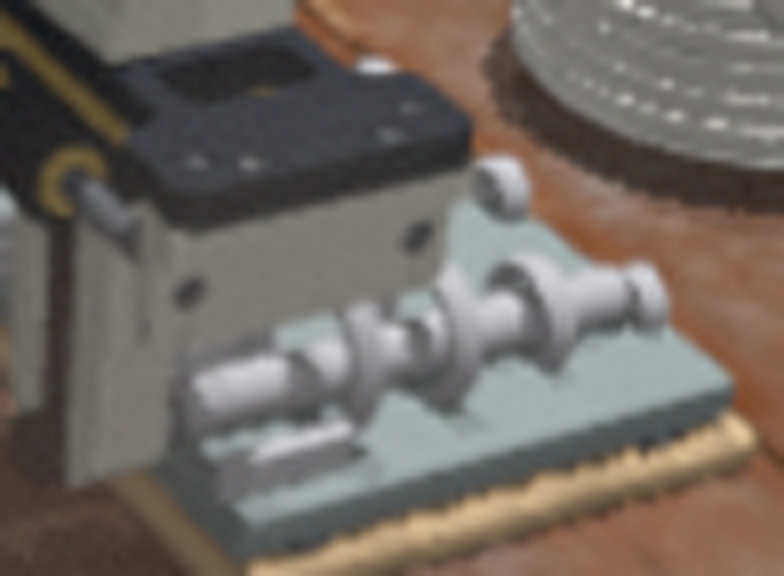

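Emit:
{"api": "jog_arm", "payload": {"motion": [{"delta_pos": [0,0,0],"rot": [0,0,0],"fingers": 170},{"delta_pos": [0,0,0],"rot": [0,0,0],"fingers": 165},{"delta_pos": [0,0,0],"rot": [0,0,0],"fingers": 165},{"delta_pos": [0,0,-30],"rot": [0,0,0],"fingers": 165},{"delta_pos": [0,0,-70],"rot": [0,0,0],"fingers": 165}]}}

```text
time_s: 12.07
eef_pos: [0.6258, -0.0888, 0.103]
ee_rot: [[-0.997, -0.079, -0.013], [-0.079, 0.997, -0.001], [0.013, -0.0, -1.0]]
contact_force: [0.4, -0.4, 0.8]
width: 0.0327
```

```bash
python3 - <<'E'
from h import *
o=st(); 
im=cv2.cvtColor(snap('side','s16.png'),cv2.COLOR_RGB2BGR)
cv2.imwrite('pics/c16.png',cv2.resize(im[150:320,200:440],None,fx=3.3,fy=3.3,interpolation=cv2.INTER_CUBIC))
a=snap('top','t16.png');cv2.imwrite('pics/d16.png',cv2.resize(cv2.cvtColor(a,cv2.COLOR_RGB2BGR)[130:330,150:360],None,fx=3,fy=3,interpolation=cv2.INTER_CUBIC))
E
```

```text
t 12.0667 pos [ 0.6258 -0.0888  0.103 ] w 0.0327 F [ 0.4 -0.4  0.8]
[[-0.997, -0.079, -0.013], [-0.079, 0.997, -0.001], [0.013, -0.0, -1.0]] [ 0.519  0.752 -0.742  1.877  0.694  0.806  1.048]
```

View pics/c16.png

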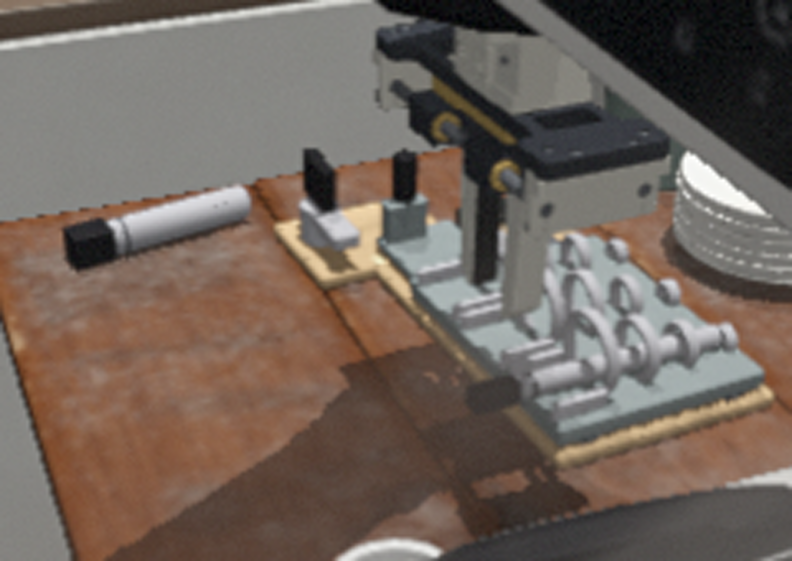

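View pics/d16.png

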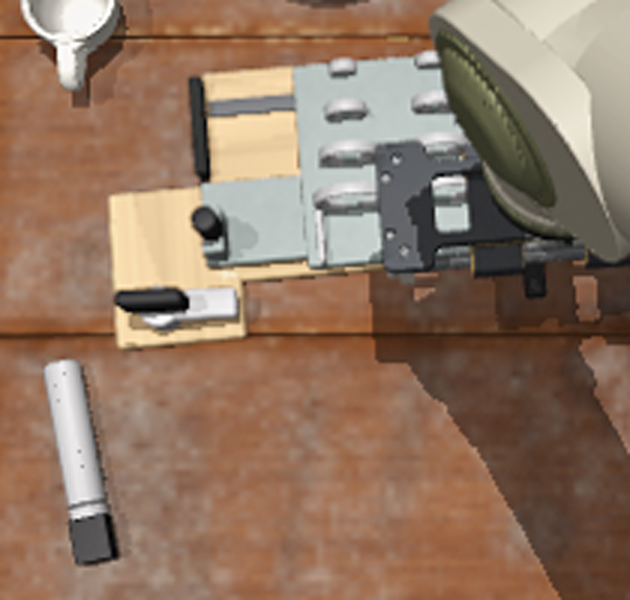

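```bash
python3 - <<'E'
from h import *
Z=lambda u,v:(u/3+150,v/3+130)
a=unproj('top',Z(62,362),.02)[0];b=unproj('top',Z(96,553),.025)[0]
print(a,b,np.linalg.norm(a-b),np.degrees(np.arctan2(*(a-b)[[1,0]])))
for d in((121,0),(-15,0)): pass
c=lambda p:np.array([p[0],p[1]+.018*(p[1]+.06)])
a2,b2=c(a),c(b); d=(a2-b2)/np.linalg.norm(a2-b2); print('corr',a2,b2,np.linalg.norm(a2-b2),np.degrees(np.arctan2(d[1],d[0])),'capcentre',b2+.015*d, 'from nose',a2-.121*d)
plan([((.62,.0,.15),184,110),((.55,.1,.15),190,110),((.45,.212,.11),191,110)])
E
```

```text
[0.56882679 0.22976307 0.02      ] [0.44156112 0.20229461 0.025     ] 0.13029223523895556 12.179632632542232
corr [0.56882679 0.23497881] [0.44156112 0.20701592] 0.13030147203214373 12.39214972826177 capcentre [0.45621165 0.21023494] from nose [0.45064588 0.20901203]
{"delta_pos":[3.7, 88.5, -39.9],"rot":[-0.002, 0.0, 0.009],"fingers":110}
{"delta_pos":[65.7, 193.7, -40.1],"rot":[-0.002, 0.0, -0.096],"fingers":110}
{"delta_pos":[156.6, 313.2, -0.4],"rot":[-0.002, 0.0, -0.114],"fingers":110}
```

Emit:
{"api": "jog_arm", "payload": {"motion": [{"delta_pos": [10,30,-35],"rot": [0,0,0],"fingers": 110},{"delta_pos": [30,62,-40],"rot": [0,0,-0.03],"fingers": 110},{"delta_pos": [50,95,-40],"rot": [0,0,-0.06],"fingers": 110},{"delta_pos": [70,130,-40],"rot": [0,0,-0.09],"fingers": 110},{"delta_pos": [90,165,-40],"rot": [0,0,-0.114],"fingers": 110}]}}

```text
time_s: 12.58
eef_pos: [0.5274, 0.0706, 0.1502]
ee_rot: [[-0.981, -0.192, 0.002], [-0.192, 0.981, -0.002], [-0.002, -0.002, -1.0]]
contact_force: [0.7, 0.2, -0.7]
width: 0.0524
```

```bash
python3 - <<'E'
from h import *
o=st(); 
plan([((.4515,.212,.10),191.9,110)])
E
```

```text
t 12.5833 pos [0.5274 0.0706 0.1502] w 0.0524 F [ 0.7  0.2 -0.7]
[[-0.981, -0.192, 0.002], [-0.192, 0.981, -0.002], [-0.002, -0.002, -1.0]] [ 0.325  0.598 -0.823  2.079  0.66   0.743  0.841]
{"delta_pos":[47.4, 153.4, 49.8],"rot":[-0.002, 0.002, -0.015],"fingers":110}
```

Emit:
{"api": "jog_arm", "payload": {"motion": [{"delta_pos": [11,35,0],"rot": [0,0,-0.015],"fingers": 110},{"delta_pos": [22,70,0],"rot": [0,0,-0.015],"fingers": 110},{"delta_pos": [33,105,5],"rot": [0,0,-0.015],"fingers": 110},{"delta_pos": [44,140,20],"rot": [0,0,-0.015],"fingers": 110},{"delta_pos": [47,153,50],"rot": [0,0,-0.015],"fingers": 110}]}}

```text
time_s: 13.0
eef_pos: [0.4513, 0.2176, 0.1019]
ee_rot: [[-0.978, -0.21, 0.006], [-0.21, 0.978, 0.004], [-0.007, 0.003, -1.0]]
contact_force: [-0.0, -0.4, -0.5]
width: 0.053
```

```bash
python3 - <<'E'
from h import *
o=st(); 
im=cv2.cvtColor(snap('side','s17.png'),cv2.COLOR_RGB2BGR)
cv2.imwrite('pics/c17.png',cv2.resize(im[150:320,200:440],None,fx=3.3,fy=3.3,interpolation=cv2.INTER_CUBIC))
plan([((.4515,.212,.05),191.9,110),((.4515,.212,.01),191.9,110)])
E
```

```text
t 13.0 pos [0.4513 0.2176 0.1019] w 0.053 F [-0.  -0.4 -0.5]
[[-0.978, -0.21, 0.006], [-0.21, 0.978, 0.004], [-0.007, 0.003, -1.0]] [-0.055  0.625 -0.732  2.19   0.773  0.595  0.422]
{"delta_pos":[-1.2, -5.9, 46.4],"rot":[0.002, 0.001, 0.007],"fingers":110}
{"delta_pos":[-1.2, -6.0, 86.4],"rot":[0.002, 0.001, 0.007],"fingers":110}
```

View pics/c17.png

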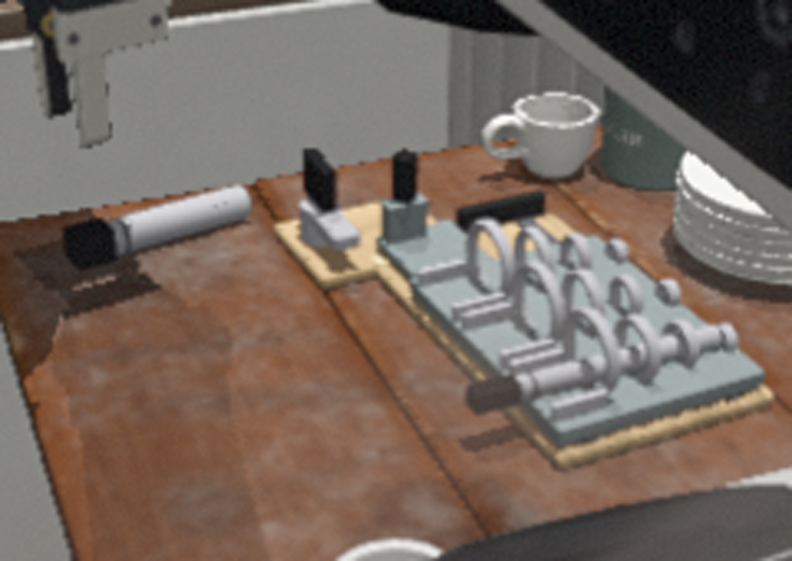

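Emit:
{"api": "jog_arm", "payload": {"motion": [{"delta_pos": [-1,-6,25],"rot": [0.002,0,0.007],"fingers": 110},{"delta_pos": [-1,-6,50],"rot": [0.002,0,0.007],"fingers": 110},{"delta_pos": [-1,-6,55],"rot": [0.002,0,0.007],"fingers": 110}]}}

```text
time_s: 13.3
eef_pos: [0.4504, 0.2113, 0.0387]
ee_rot: [[-0.978, -0.207, -0.002], [-0.207, 0.978, -0.001], [0.002, -0.0, -1.0]]
contact_force: [-0.5, -0.4, -0.9]
width: 0.0526
```

```bash
python3 - <<'E'
from h import *
o=st(); 
im=cv2.cvtColor(snap('side','s18.png'),cv2.COLOR_RGB2BGR)
cv2.imwrite('pics/c18.png',cv2.resize(im[150:260,180:330],None,fx=5,fy=5,interpolation=cv2.INTER_CUBIC))
plan([((.4515,.212,.012),191.9,110)])
E
```

```text
t 13.3 pos [0.4504 0.2113 0.0387] w 0.0526 F [-0.5 -0.4 -0.9]
[[-0.978, -0.207, -0.002], [-0.207, 0.978, -0.001], [0.002, -0.0, -1.0]] [-0.143  0.712 -0.597  2.228  0.934  0.474  0.282]
{"delta_pos":[-1.1, 0.4, 27.4],"rot":[-0.001, -0.002, 0.0],"fingers":110}
```

View pics/c18.png

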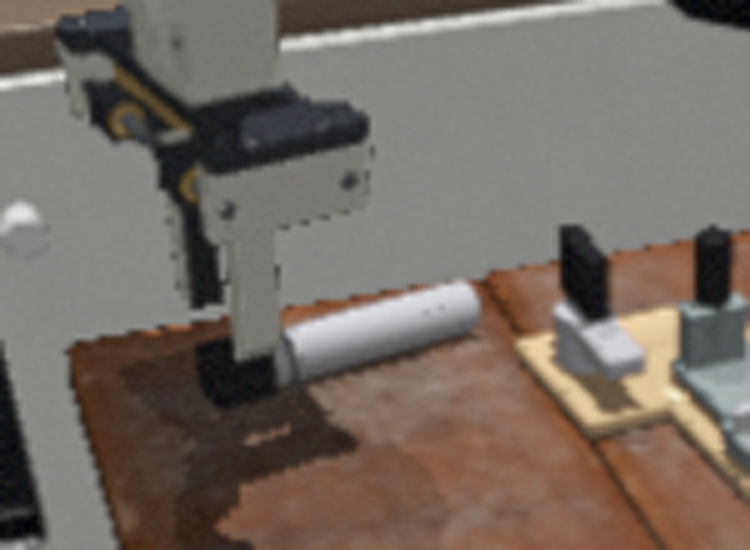

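Emit:
{"api": "jog_arm", "payload": {"motion": [{"delta_pos": [-1,0.5,15],"rot": [0,-0.002,0],"fingers": 110},{"delta_pos": [-1,0.5,24],"rot": [0,-0.002,0],"fingers": 110},{"delta_pos": [-1,0.5,27],"rot": [0,-0.002,0],"fingers": 110},{"delta_pos": [-1,0.5,27],"rot": [0,-0.002,0],"fingers": 255},{"delta_pos": [-1,0.5,27],"rot": [0,-0.002,0],"fingers": 255}]}}

```text
time_s: 13.77
eef_pos: [0.4519, 0.2121, 0.0132]
ee_rot: [[-0.979, -0.206, 0.001], [-0.206, 0.979, -0.0], [-0.001, -0.0, -1.0]]
contact_force: [-0.1, -0.7, -0.1]
width: 0.0438
```

Emit:
{"api": "jog_arm", "payload": {"motion": [{"delta_pos": [0,0,0],"rot": [0,0,0],"fingers": 255},{"delta_pos": [0,0,0],"rot": [0,0,0],"fingers": 255},{"delta_pos": [0,0,0],"rot": [0,0,0],"fingers": 255}]}}

```text
time_s: 14.02
eef_pos: [0.4523, 0.2119, 0.0138]
ee_rot: [[-0.979, -0.206, 0.002], [-0.206, 0.979, -0.0], [-0.002, -0.0, -1.0]]
contact_force: [-0.4, -0.9, 5.5]
width: 0.0249
```

```bash
python3 - <<'E'
from h import *
o=st(); 
im=cv2.cvtColor(snap('side','s19.png'),cv2.COLOR_RGB2BGR)
cv2.imwrite('pics/c19.png',cv2.resize(im[150:260,180:330],None,fx=5,fy=5,interpolation=cv2.INTER_CUBIC))
plan([((.4515,.212,.09),191.9,255)])
E
```

```text
t 14.0167 pos [0.4523 0.2119 0.0138] w 0.0249 F [-0.4 -0.9  5.5]
[[-0.979, -0.206, 0.002], [-0.206, 0.979, -0.0], [-0.002, -0.0, -1.0]] [-0.189  0.746 -0.532  2.238  1.017  0.418  0.206]
{"delta_pos":[0.6, 0.2, -76.2],"rot":[-0.001, 0.002, -0.0],"fingers":255}
```

View pics/c19.png

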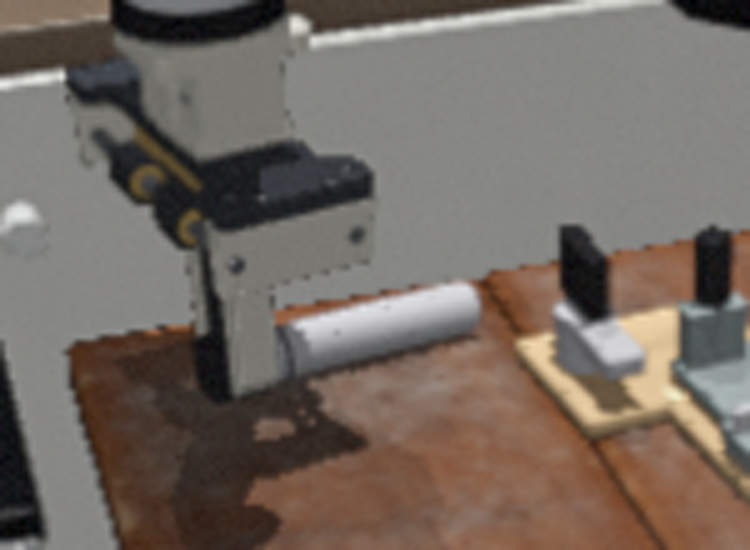

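```bash
python3 - <<'E'
from h import *
plan([((.452,.212,.055),191.9,255),((.455,.13,.055),188,255),(lane(-205,64,.055),184.5,255)])
E
```

```text
{"delta_pos":[0.2, 0.1, -41.2],"rot":[-0.001, 0.002, -0.0],"fingers":255}
{"delta_pos":[14.1, -80.7, -41.1],"rot":[-0.0, 0.002, 0.068],"fingers":255}
{"delta_pos":[26.6, -191.8, -41.1],"rot":[-0.0, 0.002, 0.129],"fingers":255}
```

Emit:
{"api": "jog_arm", "payload": {"motion": [{"delta_pos": [0,0,-20],"rot": [0,0,0],"fingers": 255},{"delta_pos": [0,0,-41],"rot": [0,0,0],"fingers": 255},{"delta_pos": [5,-30,-42],"rot": [0,0,0.02],"fingers": 255},{"delta_pos": [10,-60,-42],"rot": [0,0,0.05],"fingers": 255},{"delta_pos": [15,-90,-42],"rot": [0,0,0.07],"fingers": 255}]}}

```text
time_s: 14.48
eef_pos: [0.4562, 0.1201, 0.0564]
ee_rot: [[-0.991, -0.137, 0.003], [-0.137, 0.991, 0.0], [-0.003, -0.0, -1.0]]
contact_force: [0.5, -0.0, -0.4]
width: 0.025
```

```bash
python3 - <<'E'
from h import *
st();plan([(lane(-205,64,.055),184.5,255)])
E
```

```text
t 14.4833 pos [0.4562 0.1201 0.0564] w 0.025 F [ 0.5 -0.  -0.4]
[[-0.991, -0.137, 0.003], [-0.137, 0.991, 0.0], [-0.003, -0.0, -1.0]] [ 0.038  0.66  -0.599  2.282  0.918  0.452  0.386]
{"delta_pos":[4.5, -101.7, 1.4],"rot":[0.0, 0.003, 0.058],"fingers":255}
```

Emit:
{"api": "jog_arm", "payload": {"motion": [{"delta_pos": [1,-30,0],"rot": [0,0,0.02],"fingers": 255},{"delta_pos": [2,-60,0],"rot": [0,0,0.04],"fingers": 255},{"delta_pos": [4,-90,0],"rot": [0,0,0.058],"fingers": 255},{"delta_pos": [4,-102,1],"rot": [0,0.003,0.058],"fingers": 255},{"delta_pos": [4,-102,1],"rot": [0,0.003,0.058],"fingers": 255}]}}

```text
time_s: 14.9
eef_pos: [0.4659, 0.0147, 0.0552]
ee_rot: [[-0.997, -0.074, -0.001], [-0.074, 0.997, -0.002], [0.001, -0.002, -1.0]]
contact_force: [-0.3, -0.4, -0.9]
width: 0.0249
```

```bash
python3 - <<'E'
from h import *
o=st();p=np.array(o['eef_pos']);R=np.array(o['ee_rot'])
im=cv2.cvtColor(snap('side','s20.png'),cv2.COLOR_RGB2BGR)
ox,oy,k=270,190,6
z=cv2.resize(im[oy:oy+90,ox:ox+130],None,fx=k,fy=k,interpolation=cv2.INTER_CUBIC)
def dr(P,col): cv2.polylines(z,[((proj('side',P)+.5-[ox,oy])*k-.5).astype(int)],True,col,1)
th=np.linspace(0,2*np.pi,50)
for s,d in ((0,43),(32,31),(64,20),(96,9)):
    dr(np.array([lane(s+4,64+(d/2+5)*np.cos(t),.024+(d/2+(d/2+5)*np.sin(t))/1000) for t in th]),(0,0,255))
dr(np.array([p-R[:,0]*.121-[0,0,.0013]+.0125*(np.cos(t)*R[:,1]+np.sin(t)*R[:,2]) for t in th]),(0,255,0))
cv2.imwrite('pics/c20.png',z)
plan([(lane(-170,64,.042),184.5,255),(lane(-110,64,.04),184.5,255)])
E
```

```text
t 14.9 pos [0.4659 0.0147 0.0552] w 0.0249 F [-0.3 -0.4 -0.9]
[[-0.997, -0.074, -0.001], [-0.074, 0.997, -0.002], [0.001, -0.002, -1.0]] [ 0.254  0.658 -0.587  2.292  0.919  0.442  0.543]
{"delta_pos":[-34.6, 1.8, 13.4],"rot":[-0.0, -0.0, -0.003],"fingers":255}
{"delta_pos":[-94.6, 2.0, 15.4],"rot":[-0.0, -0.0, -0.003],"fingers":255}
```

View pics/c20.png

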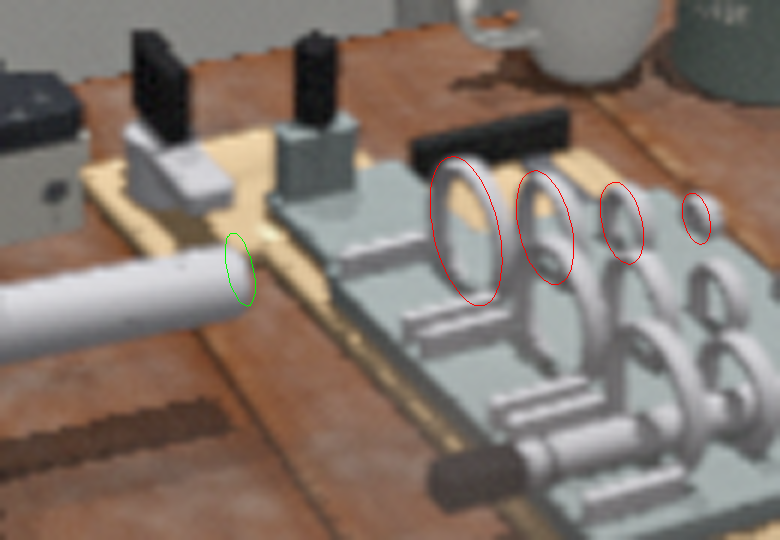

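Emit:
{"api": "jog_arm", "payload": {"motion": [{"delta_pos": [0,2,12],"rot": [0,0,-0.003],"fingers": 255},{"delta_pos": [-18,2,13],"rot": [0,0,-0.003],"fingers": 255},{"delta_pos": [-36,2,14],"rot": [0,0,-0.003],"fingers": 255},{"delta_pos": [-54,2,14],"rot": [0,0,-0.003],"fingers": 255},{"delta_pos": [-75,2,14],"rot": [0,0,-0.003],"fingers": 255}]}}

```text
time_s: 15.37
eef_pos: [0.541, 0.0268, 0.0416]
ee_rot: [[-0.997, -0.081, -0.001], [-0.081, 0.997, 0.001], [0.001, 0.001, -1.0]]
contact_force: [-0.5, -0.1, -0.9]
width: 0.0249
```

```bash
python3 - <<'E'
from h import *
o=st(); print('lane',1000*RL.T@(np.array(o['eef_pos'][:2])-OL))
im=cv2.cvtColor(snap('side','s21.png'),cv2.COLOR_RGB2BGR)
ox,oy,k=270,190,6
cv2.imwrite('pics/c21.png',cv2.resize(im[oy:oy+90,ox:ox+130],None,fx=k,fy=k,interpolation=cv2.INTER_CUBIC))
plan([(lane(-100,64,.0395),184.5,255)])
E
```

```text
t 15.3667 pos [0.541  0.0268 0.0416] w 0.0249 F [-0.5 -0.1 -0.9]
[[-0.997, -0.081, -0.001], [-0.081, 0.997, 0.001], [0.001, 0.001, -1.0]] [ 0.265  0.74  -0.623  2.128  0.86   0.545  0.647]
lane [-129.15902937   66.14018937]
{"delta_pos":[-24.1, -2.3, 2.4],"rot":[0.002, 0.004, 0.001],"fingers":255}
```

View pics/c21.png

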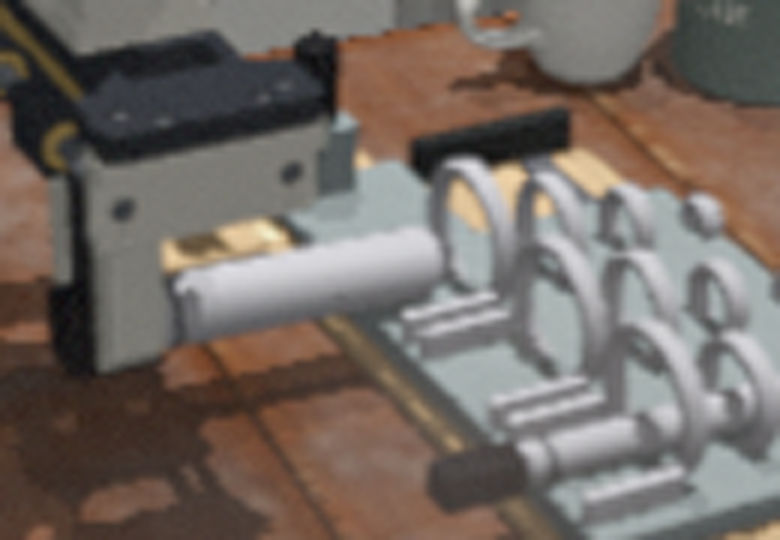

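Emit:
{"api": "jog_arm", "payload": {"motion": [{"delta_pos": [-3,-2.5,1],"rot": [0.002,0.003,0],"fingers": 255},{"delta_pos": [-10,-2.5,2],"rot": [0.002,0.003,0],"fingers": 255},{"delta_pos": [-18,-2.5,2.2],"rot": [0.002,0.003,0],"fingers": 255},{"delta_pos": [-26,-2.5,2.2],"rot": [0.002,0.003,0],"fingers": 255}]}}

```text
time_s: 15.75
eef_pos: [0.5723, 0.0275, 0.0396]
ee_rot: [[-0.997, -0.081, 0.0], [-0.081, 0.997, 0.0], [-0.0, 0.0, -1.0]]
contact_force: [-0.5, -0.8, -0.8]
width: 0.0248
```

```bash
python3 - <<'E'
from h import *
o=st(); print('lane',1000*RL.T@(np.array(o['eef_pos'][:2])-OL))
im=cv2.cvtColor(snap('side','s22.png'),cv2.COLOR_RGB2BGR)
ox,oy,k=320,195,9
cv2.imwrite('pics/c22.png',cv2.resize(im[oy:oy+60,ox:ox+85],None,fx=k,fy=k,interpolation=cv2.INTER_CUBIC))
plan([(lane(-75,64,.0393),184.5,255)])
E
```

```text
t 15.75 pos [0.5723 0.0275 0.0396] w 0.0248 F [-0.5 -0.8 -0.8]
[[-0.997, -0.081, 0.0], [-0.081, 0.997, 0.0], [-0.0, 0.0, -1.0]] [ 0.274  0.768 -0.638  2.057  0.835  0.592  0.695]
lane [-97.91901316  64.39491656]
{"delta_pos":[-21.0, -0.4, 0.5],"rot":[0.0, 0.002, 0.002],"fingers":255}
```

View pics/c22.png

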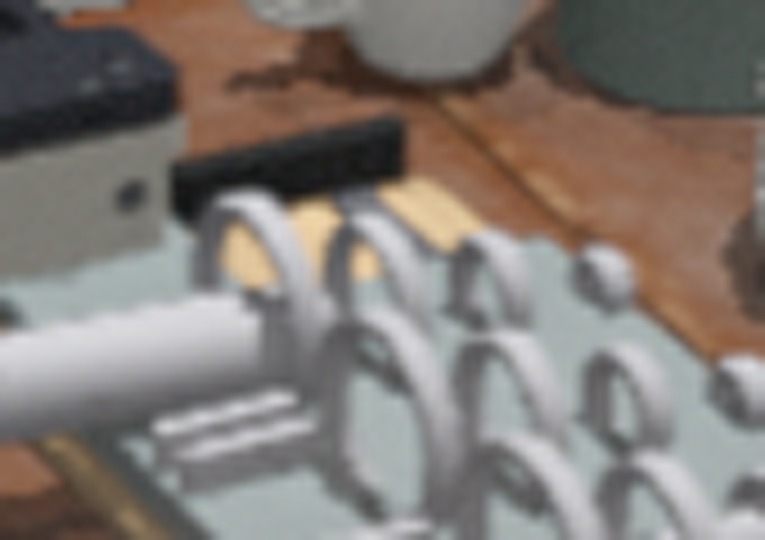

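Nose has passed ring 1. Advance gently through ring 2.

Emit:
{"api": "jog_arm", "payload": {"motion": [{"delta_pos": [-4,-0.4,0.4],"rot": [0,0.002,0.002],"fingers": 255},{"delta_pos": [-8,-0.4,0.4],"rot": [0,0.002,0.002],"fingers": 255},{"delta_pos": [-13,-0.4,0.4],"rot": [0,0.002,0.002],"fingers": 255}]}}

```text
time_s: 16.05
eef_pos: [0.5873, 0.0282, 0.0394]
ee_rot: [[-0.997, -0.078, -0.0], [-0.078, 0.997, 0.0], [0.0, 0.0, -1.0]]
contact_force: [0.6, 0.6, -2.0]
width: 0.0252
```

Emit:
{"api": "jog_arm", "payload": {"motion": [{"delta_pos": [-4,0,0],"rot": [0,0,0],"fingers": 255},{"delta_pos": [-8,0,0],"rot": [0,0,0],"fingers": 255},{"delta_pos": [-12,0,0],"rot": [0,0,0],"fingers": 255}]}}

```text
time_s: 16.3
eef_pos: [0.5996, 0.0292, 0.0394]
ee_rot: [[-0.997, -0.078, -0.0], [-0.078, 0.997, 0.0], [0.0, 0.0, -1.0]]
contact_force: [-0.4, 1.3, -1.2]
width: 0.0251
```

```bash
python3 - <<'E'
from h import *
o=st(); print('lane',1000*RL.T@(np.array(o['eef_pos'][:2])-OL))
im=cv2.cvtColor(snap('side','s23.png'),cv2.COLOR_RGB2BGR)
ox,oy,k=320,195,9
cv2.imwrite('pics/c23.png',cv2.resize(im[oy:oy+60,ox:ox+85],None,fx=k,fy=k,interpolation=cv2.INTER_CUBIC))
E
```

```text
t 16.3 pos [0.5996 0.0292 0.0394] w 0.0251 F [-0.4  1.3 -1.2]
[[-0.997, -0.078, -0.0], [-0.078, 0.997, 0.0], [0.0, 0.0, -1.0]] [ 0.279  0.792 -0.651  1.993  0.812  0.636  0.734]
lane [-70.60826578  63.97024986]
```

View pics/c23.png

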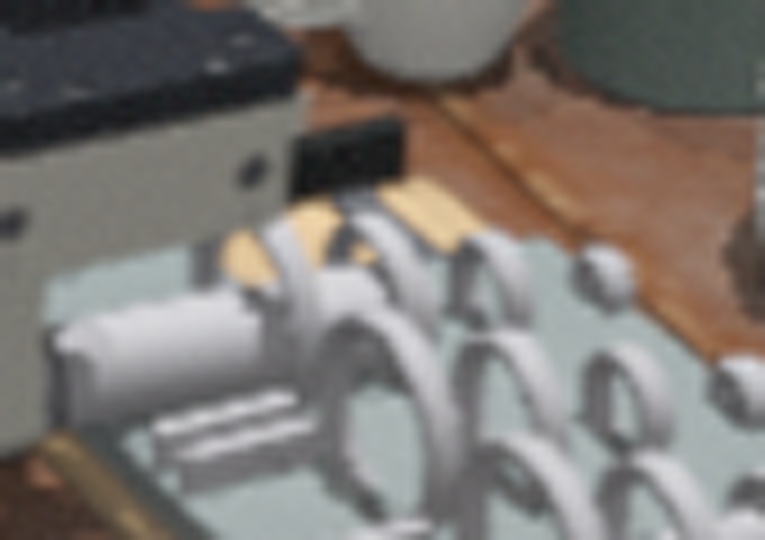

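Emit:
{"api": "jog_arm", "payload": {"motion": [{"delta_pos": [-5,0,0],"rot": [0,0,0],"fingers": 255},{"delta_pos": [-9,0,0],"rot": [0,0,0],"fingers": 255},{"delta_pos": [-13,0,0],"rot": [0,0,0],"fingers": 255}]}}

```text
time_s: 16.6
eef_pos: [0.614, 0.0302, 0.0394]
ee_rot: [[-0.997, -0.078, 0.0], [-0.078, 0.997, 0.001], [-0.0, 0.0, -1.0]]
contact_force: [-0.2, -0.3, -1.5]
width: 0.025
```

Emit:
{"api": "jog_arm", "payload": {"motion": [{"delta_pos": [-3,0,0],"rot": [0,0,0],"fingers": 255},{"delta_pos": [-6,0,0],"rot": [0,0,0],"fingers": 255},{"delta_pos": [-8,0,0],"rot": [0,0,0],"fingers": 255}]}}

```text
time_s: 16.85
eef_pos: [0.6172, 0.0299, 0.0386]
ee_rot: [[-0.997, -0.077, -0.008], [-0.077, 0.997, -0.003], [0.009, -0.002, -1.0]]
contact_force: [-20.5, -1.2, 11.8]
width: 0.025
```

```bash
python3 - <<'E'
from h import *
o=st(); print('lane',1000*RL.T@(np.array(o['eef_pos'][:2])-OL))
im=cv2.cvtColor(snap('side','s24.png'),cv2.COLOR_RGB2BGR)
ox,oy,k=320,195,9
cv2.imwrite('pics/c24.png',cv2.resize(im[oy:oy+60,ox:ox+85],None,fx=k,fy=k,interpolation=cv2.INTER_CUBIC))
E
```

```text
t 16.85 pos [0.6172 0.0299 0.0386] w 0.025 F [-20.5  -1.2  11.8]
[[-0.997, -0.077, -0.008], [-0.077, 0.997, -0.003], [0.009, -0.002, -1.0]] [ 0.281  0.811 -0.659  1.945  0.793  0.675  0.764]
lane [-52.97340174  63.27667657]
```

View pics/c24.png

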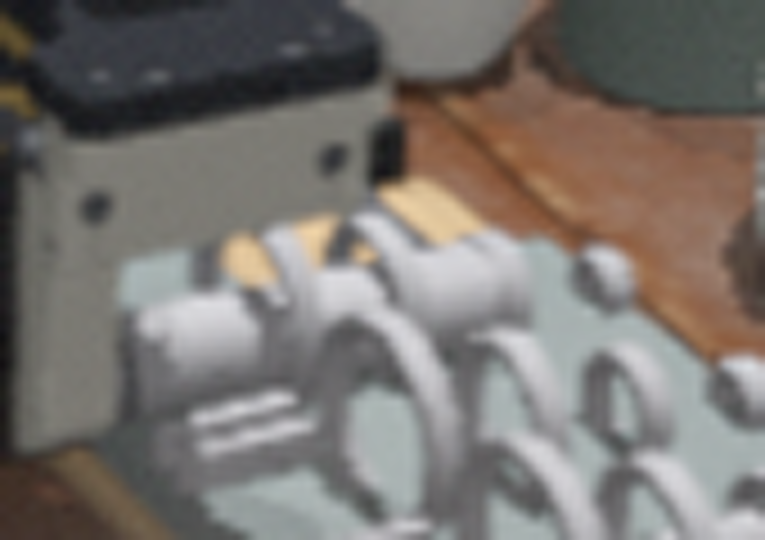

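Emit:
{"api": "jog_arm", "payload": {"motion": [{"delta_pos": [0,0,0],"rot": [0,0,0],"fingers": 140},{"delta_pos": [0,0,0],"rot": [0,0,0],"fingers": 140},{"delta_pos": [0,0,0],"rot": [0,0,0],"fingers": 135},{"delta_pos": [0,0,-35],"rot": [0,0,0],"fingers": 135},{"delta_pos": [0,0,-75],"rot": [0,0,0],"fingers": 135}]}}

```text
time_s: 17.32
eef_pos: [0.6169, 0.03, 0.1124]
ee_rot: [[-0.997, -0.078, -0.013], [-0.078, 0.997, -0.003], [0.013, -0.001, -1.0]]
contact_force: [0.7, -0.4, 0.6]
width: 0.0439
```

```bash
python3 - <<'E'
from h import *
o=st()
im=cv2.cvtColor(snap('side','s25.png'),cv2.COLOR_RGB2BGR)
cv2.imwrite('pics/c25.png',cv2.resize(im[150:320,200:440],None,fx=3.3,fy=3.3,interpolation=cv2.INTER_CUBIC))
plan([((.654,.1265,.125),184.5,135)])
E
```

```text
t 17.3167 pos [0.6169 0.03   0.1124] w 0.0439 F [ 0.7 -0.4  0.6]
[[-0.997, -0.078, -0.013], [-0.078, 0.997, -0.003], [0.013, -0.001, -1.0]] [ 0.337  0.726 -0.748  1.905  0.68   0.799  0.859]
{"delta_pos":[-40.5, 92.0, -4.0],"rot":[-0.001, -0.002, -0.001],"fingers":135}
```

View pics/c25.png

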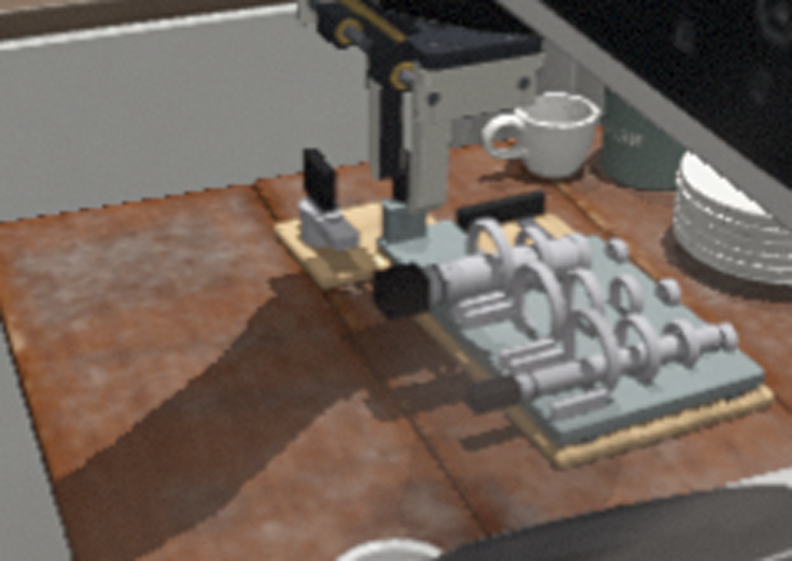

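Emit:
{"api": "jog_arm", "payload": {"motion": [{"delta_pos": [-10,25,-10],"rot": [0,0,0],"fingers": 130},{"delta_pos": [-22,55,-6],"rot": [0,0,0],"fingers": 130},{"delta_pos": [-36,85,-4],"rot": [-0.001,-0.002,0],"fingers": 130},{"delta_pos": [-40.5,92,-4],"rot": [-0.001,-0.002,0],"fingers": 130},{"delta_pos": [-40.5,92,-4],"rot": [-0.001,-0.002,0],"fingers": 130}]}}

```text
time_s: 17.78
eef_pos: [0.655, 0.1301, 0.1253]
ee_rot: [[-0.997, -0.081, 0.002], [-0.081, 0.997, 0.002], [-0.002, 0.002, -1.0]]
contact_force: [0.1, 1.0, -0.0]
width: 0.0456
```

```bash
python3 - <<'E'
from h import *
o=st()
im=cv2.cvtColor(snap('side','s26.png'),cv2.COLOR_RGB2BGR)
cv2.imwrite('pics/c26.png',cv2.resize(im[120:260,230:400],None,fx=4.5,fy=4.5,interpolation=cv2.INTER_CUBIC))
plan([((.654,.1265,.063),184.5,135)])
E
```

```text
t 17.7833 pos [0.655  0.1301 0.1253] w 0.0456 F [ 0.1  1.  -0. ]
[[-0.997, -0.081, 0.002], [-0.081, 0.997, 0.002], [-0.002, 0.002, -1.0]] [ 0.18   0.753 -0.749  1.79   0.658  0.864  0.772]
{"delta_pos":[0.4, -1.0, 61.8],"rot":[0.0, 0.0, 0.001],"fingers":135}
```

View pics/c26.png

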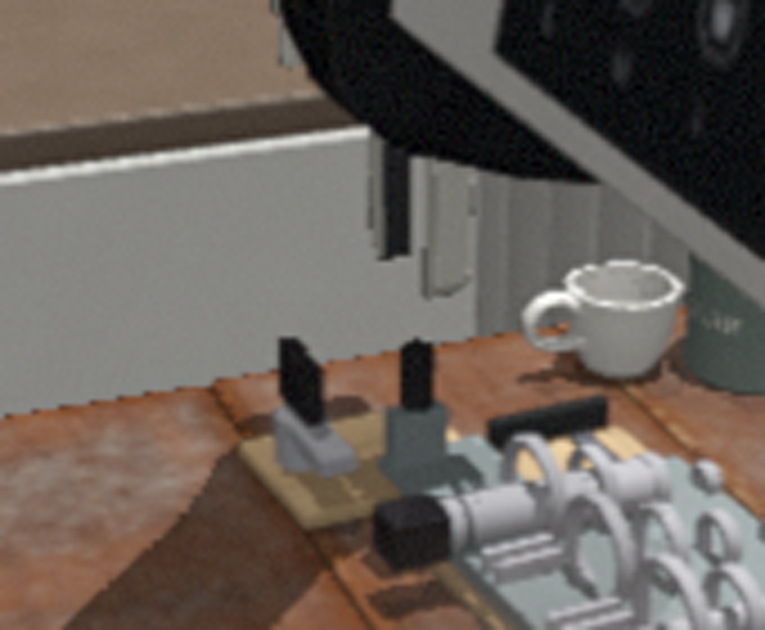

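Emit:
{"api": "jog_arm", "payload": {"motion": [{"delta_pos": [0,-1.5,25],"rot": [0,0,0],"fingers": 130},{"delta_pos": [0,-1.5,45],"rot": [0,0,0],"fingers": 130},{"delta_pos": [0,-1.5,58],"rot": [0,0,0],"fingers": 130},{"delta_pos": [0,-1.5,61],"rot": [0,0,0],"fingers": 130},{"delta_pos": [0,-1.5,61],"rot": [0,0,0],"fingers": 200}]}}

```text
time_s: 18.25
eef_pos: [0.654, 0.1246, 0.0629]
ee_rot: [[-0.997, -0.078, -0.001], [-0.078, 0.997, -0.001], [0.002, -0.001, -1.0]]
contact_force: [0.3, -0.1, -0.1]
width: 0.0422
```

Emit:
{"api": "jog_arm", "payload": {"motion": [{"delta_pos": [0,0,0],"rot": [0,0,0],"fingers": 255},{"delta_pos": [0,0,0],"rot": [0,0,0],"fingers": 255},{"delta_pos": [0,0,0],"rot": [0,0,0],"fingers": 255},{"delta_pos": [0,0,0],"rot": [0,0,0],"fingers": 255}]}}

```text
time_s: 18.58
eef_pos: [0.6544, 0.1252, 0.0638]
ee_rot: [[-0.997, -0.078, -0.0], [-0.078, 0.997, 0.0], [0.0, 0.0, -1.0]]
contact_force: [0.7, -2.9, -1.2]
width: 0.0176
```

```bash
python3 - <<'E'
from h import *
o=st()
im=cv2.cvtColor(snap('side','s27.png'),cv2.COLOR_RGB2BGR)
cv2.imwrite('pics/c27.png',cv2.resize(im[120:260,230:400],None,fx=4.5,fy=4.5,interpolation=cv2.INTER_CUBIC))
E
```

```text
t 18.5833 pos [0.6544 0.1252 0.0638] w 0.0176 F [ 0.7 -2.9 -1.2]
[[-0.997, -0.078, -0.0], [-0.078, 0.997, 0.0], [0.0, 0.0, -1.0]] [ 0.151  0.82  -0.691  1.826  0.732  0.77   0.714]
```

View pics/c27.png

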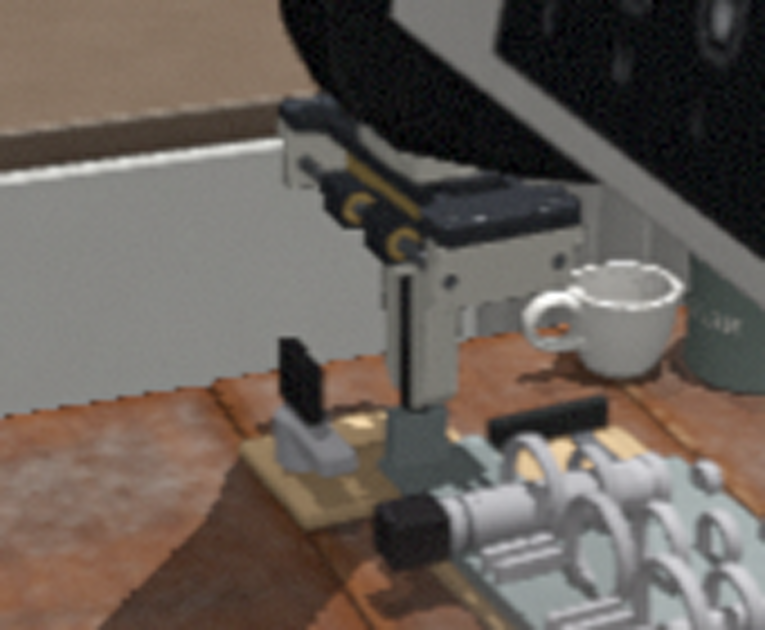

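Emit:
{"api": "jog_arm", "payload": {"motion": [{"delta_pos": [0,6,0],"rot": [0,0,0],"fingers": 255},{"delta_pos": [0,14,0],"rot": [0,0,0],"fingers": 255},{"delta_pos": [0,22,0],"rot": [0,0,0],"fingers": 255},{"delta_pos": [0,30,0],"rot": [0,0,0],"fingers": 255},{"delta_pos": [0,38,0],"rot": [0,0,0],"fingers": 255}]}}

```text
time_s: 19.05
eef_pos: [0.651, 0.1641, 0.0638]
ee_rot: [[-0.997, -0.079, -0.001], [-0.079, 0.997, -0.0], [0.001, -0.0, -1.0]]
contact_force: [-1.6, -3.5, 2.1]
width: 0.0179
```

Emit:
{"api": "jog_arm", "payload": {"motion": [{"delta_pos": [0,6,0],"rot": [0,0,0],"fingers": 255},{"delta_pos": [0,12,0],"rot": [0,0,0],"fingers": 255},{"delta_pos": [0,18,0],"rot": [0,0,0],"fingers": 255},{"delta_pos": [0,22,0],"rot": [0,0,0],"fingers": 255},{"delta_pos": [0,25,0],"rot": [0,0,0],"fingers": 255}]}}

```text
time_s: 19.47
eef_pos: [0.6491, 0.1852, 0.0636]
ee_rot: [[-0.997, -0.077, -0.002], [-0.077, 0.997, -0.008], [0.002, -0.007, -1.0]]
contact_force: [-2.2, -20.5, 11.6]
width: 0.0176
```

```bash
python3 - <<'E'
from h import *
o=st()
E
```

```text
t 19.4667 pos [0.6491 0.1852 0.0636] w 0.0176 F [ -2.2 -20.5  11.6]
[[-0.997, -0.077, -0.002], [-0.077, 0.997, -0.008], [0.002, -0.007, -1.0]] [ 0.052  0.827 -0.684  1.802  0.725  0.787  0.635]
```

Emit:
{"api": "jog_arm", "payload": {"motion": [{"delta_pos": [0,0,0],"rot": [0,0,0],"fingers": 150},{"delta_pos": [0,0,0],"rot": [0,0,0],"fingers": 150},{"delta_pos": [0,0,0],"rot": [0,0,0],"fingers": 150},{"delta_pos": [0,0,-30],"rot": [0,0,0],"fingers": 150},{"delta_pos": [0,0,-70],"rot": [0,0,0],"fingers": 150}]}}

```text
time_s: 19.88
eef_pos: [0.6474, 0.186, 0.1313]
ee_rot: [[-0.997, -0.079, -0.007], [-0.079, 0.997, -0.008], [0.008, -0.007, -1.0]]
contact_force: [0.4, 0.5, 0.1]
width: 0.0378
```

Emit:
{"api": "jog_arm", "payload": {"motion": [{"delta_pos": [0,0,-5],"rot": [0,0,0.12],"fingers": 150},{"delta_pos": [10,-6,-5],"rot": [0,0,0.24],"fingers": 150},{"delta_pos": [20,-12,-5],"rot": [0,0,0.36],"fingers": 150},{"delta_pos": [30,-18,-5],"rot": [0,0,0.48],"fingers": 150},{"delta_pos": [43,-24,-5],"rot": [0,0,0.6],"fingers": 150}]}}

```text
time_s: 20.3
eef_pos: [0.6065, 0.1597, 0.1369]
ee_rot: [[-0.864, 0.503, -0.006], [0.503, 0.864, -0.006], [0.003, -0.008, -1.0]]
contact_force: [-0.4, 0.1, 0.3]
width: 0.0388
```

```bash
python3 - <<'E'
from h import *
o=st()
plan([((.6035,.163,.13),94.5,150)])
E
```

```text
t 20.3 pos [0.6065 0.1597 0.1369] w 0.0388 F [-0.4  0.1  0.3]
[[-0.864, 0.503, -0.006], [0.503, 0.864, -0.006], [0.003, -0.008, -1.0]] [ 0.041  0.658 -0.601  1.877  0.519  0.776  0.198]
{"delta_pos":[4.2, 1.4, 6.9],"rot":[-0.008, 0.001, 0.966],"fingers":150}
```

Emit:
{"api": "jog_arm", "payload": {"motion": [{"delta_pos": [4,1,3],"rot": [0,0,0.12],"fingers": 150},{"delta_pos": [4,1,5],"rot": [0,0,0.24],"fingers": 150},{"delta_pos": [4,1,5],"rot": [0,0,0.36],"fingers": 150},{"delta_pos": [4,1,5],"rot": [0,0,0.48],"fingers": 150},{"delta_pos": [4,1,5],"rot": [-0.004,0,0.6],"fingers": 150}]}}

```text
time_s: 20.72
eef_pos: [0.6037, 0.164, 0.132]
ee_rot: [[-0.425, 0.905, -0.002], [0.905, 0.425, -0.001], [0.0, -0.003, -1.0]]
contact_force: [-0.8, 0.1, 0.2]
width: 0.0384
```

```bash
python3 - <<'E'
from h import *
o=st()
plan([((.6035,.163,.13),94.5,150)])
E
```

```text
t 20.7167 pos [0.6037 0.164  0.132 ] w 0.0384 F [-0.8  0.1  0.2]
[[-0.425, 0.905, -0.002], [0.905, 0.425, -0.001], [0.0, -0.003, -1.0]] [-0.07   0.627 -0.432  1.895  0.389  0.705 -0.291]
{"delta_pos":[-0.9, -0.6, 2.0],"rot":[-0.003, 0.0, 0.361],"fingers":150}
```

Emit:
{"api": "jog_arm", "payload": {"motion": [{"delta_pos": [-1,-0.5,2],"rot": [0,0,0.12],"fingers": 150},{"delta_pos": [-1,-0.5,5],"rot": [0,0,0.24],"fingers": 150},{"delta_pos": [-1,-0.5,10],"rot": [-0.003,0,0.37],"fingers": 150},{"delta_pos": [-1,-0.5,20],"rot": [-0.003,0,0.37],"fingers": 150},{"delta_pos": [-1,-0.5,25],"rot": [-0.003,0,0.37],"fingers": 150}]}}

```text
time_s: 21.13
eef_pos: [0.6032, 0.1639, 0.106]
ee_rot: [[-0.074, 0.997, 0.0], [0.997, 0.074, 0.0], [0.0, 0.0, -1.0]]
contact_force: [-0.0, 0.1, 0.2]
width: 0.0385
```

```bash
python3 - <<'E'
from h import *
o=st()
im=cv2.cvtColor(snap('side','s28.png'),cv2.COLOR_RGB2BGR)
cv2.imwrite('pics/c28.png',cv2.resize(im[140:280,230:420],None,fx=4.2,fy=4.2,interpolation=cv2.INTER_CUBIC))
plan([((.6035,.163,.052),94,150)])
E
```

```text
t 21.1333 pos [0.6032 0.1639 0.106 ] w 0.0385 F [-0.   0.1  0.2]
[[-0.074, 0.997, 0.0], [0.997, 0.074, 0.0], [0.0, 0.0, -1.0]] [-0.15   0.645 -0.312  1.92   0.32   0.625 -0.59 ]
{"delta_pos":[-0.5, 0.8, 53.2],"rot":[-0.001, 0.0, 0.005],"fingers":150}
```

View pics/c28.png

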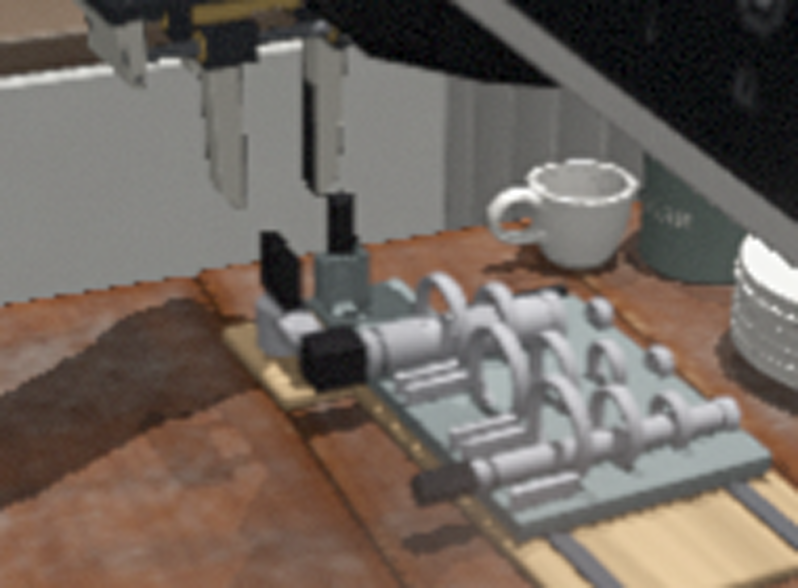

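Emit:
{"api": "jog_arm", "payload": {"motion": [{"delta_pos": [-0.5,0.5,20],"rot": [0,0,0],"fingers": 150},{"delta_pos": [-0.5,0.5,40],"rot": [0,0,0],"fingers": 150},{"delta_pos": [-0.5,0.5,51],"rot": [0,0,0],"fingers": 150},{"delta_pos": [-0.5,0.5,53],"rot": [0,0,0],"fingers": 150},{"delta_pos": [-0.5,0.5,53],"rot": [0,0,0],"fingers": 200}]}}

```text
time_s: 21.6
eef_pos: [0.6027, 0.1631, 0.0514]
ee_rot: [[-0.076, 0.997, -0.003], [0.997, 0.076, -0.0], [-0.0, -0.003, -1.0]]
contact_force: [0.2, 0.2, -0.6]
width: 0.035
```

Emit:
{"api": "jog_arm", "payload": {"motion": [{"delta_pos": [0,0,0],"rot": [0,0,0],"fingers": 255},{"delta_pos": [0,0,0],"rot": [0,0,0],"fingers": 255},{"delta_pos": [0,0,0],"rot": [0,0,0],"fingers": 255},{"delta_pos": [0,0,0],"rot": [0,0,0],"fingers": 255}]}}

```text
time_s: 21.93
eef_pos: [0.6041, 0.1634, 0.0523]
ee_rot: [[-0.076, 0.997, -0.0], [0.997, 0.076, 0.001], [0.001, -0.0, -1.0]]
contact_force: [-0.2, 0.4, 2.9]
width: 0.0119
```

```bash
python3 - <<'E'
from h import *
o=st()
im=cv2.cvtColor(snap('side','s29.png'),cv2.COLOR_RGB2BGR)
cv2.imwrite('pics/c29.png',cv2.resize(im[140:280,230:420],None,fx=4.2,fy=4.2,interpolation=cv2.INTER_CUBIC))
E
```

```text
t 21.9333 pos [0.6041 0.1634 0.0523] w 0.0119 F [-0.2  0.4  2.9]
[[-0.076, 0.997, -0.0], [0.997, 0.076, 0.001], [0.001, -0.0, -1.0]] [-0.175  0.718 -0.274  1.945  0.361  0.526 -0.622]
```

View pics/c29.png

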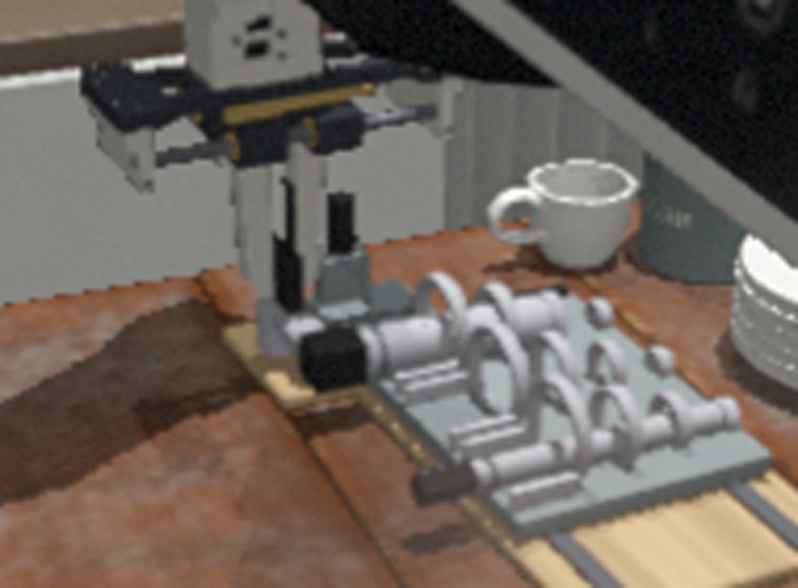

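Emit:
{"api": "jog_arm", "payload": {"motion": [{"delta_pos": [0,0,0],"rot": [0,0,-0.1],"fingers": 255},{"delta_pos": [0,0,0],"rot": [0,0,-0.2],"fingers": 255},{"delta_pos": [0,0,0],"rot": [0,0,-0.31],"fingers": 255},{"delta_pos": [0,0,0],"rot": [0,0,-0.42],"fingers": 255},{"delta_pos": [0,0,0],"rot": [0,0,-0.53],"fingers": 255}]}}

```text
time_s: 22.4
eef_pos: [0.6032, 0.163, 0.0523]
ee_rot: [[-0.574, 0.819, -0.002], [0.819, 0.574, -0.0], [0.001, -0.002, -1.0]]
contact_force: [-2.3, 0.1, -0.9]
width: 0.0119
```

Emit:
{"api": "jog_arm", "payload": {"motion": [{"delta_pos": [0,0,0],"rot": [0,0,-0.11],"fingers": 255},{"delta_pos": [0,0,0],"rot": [0,0,-0.22],"fingers": 255},{"delta_pos": [0,0,0],"rot": [0,0,-0.33],"fingers": 255},{"delta_pos": [0,0,0],"rot": [0,0,-0.44],"fingers": 255},{"delta_pos": [0,0,0],"rot": [0,0,-0.55],"fingers": 255}]}}

```text
time_s: 22.82
eef_pos: [0.6025, 0.1622, 0.0523]
ee_rot: [[-0.919, 0.393, -0.003], [0.393, 0.919, -0.002], [0.002, -0.003, -1.0]]
contact_force: [-1.5, -1.7, -1.6]
width: 0.0118
```

```bash
python3 - <<'E'
from h import *
o=st();R=o['ee_rot'];print('yaw',np.degrees(np.arctan2(R[1][0],R[0][0])),o['moment'])
plan([(o['eef_pos'],184.5,255)])
E
```

```text
t 22.8167 pos [0.6025 0.1622 0.0523] w 0.0118 F [-1.5 -1.7 -1.6]
[[-0.919, 0.393, -0.003], [0.393, 0.919, -0.002], [0.002, -0.003, -1.0]] [ 0.01   0.768 -0.565  1.934  0.674  0.64   0.178]
yaw 156.83531775297632 [-0.2770081   0.2190681  -0.06692788]
{"delta_pos":[0.0, 0.0, 0.0],"rot":[-0.002, -0.002, -0.483],"fingers":255}
```

Emit:
{"api": "jog_arm", "payload": {"motion": [{"delta_pos": [0,0,0],"rot": [0,0,-0.11],"fingers": 255},{"delta_pos": [0,0,0],"rot": [0,0,-0.22],"fingers": 255},{"delta_pos": [0,0,0],"rot": [0,0,-0.33],"fingers": 255},{"delta_pos": [0,0,0],"rot": [0,0,-0.43],"fingers": 255},{"delta_pos": [0,0,0],"rot": [0,0,-0.5],"fingers": 255}]}}

```text
time_s: 23.23
eef_pos: [0.6023, 0.1613, 0.0523]
ee_rot: [[-0.995, -0.1, -0.003], [-0.1, 0.995, -0.003], [0.004, -0.003, -1.0]]
contact_force: [-0.9, -1.7, -1.6]
width: 0.012
```

```bash
python3 - <<'E'
from h import *
o=st();R=o['ee_rot'];print('yaw',np.degrees(np.arctan2(R[1][0],R[0][0])),o['moment'])
E
```

```text
t 23.2333 pos [0.6023 0.1613 0.0523] w 0.012 F [-0.9 -1.7 -1.6]
[[-0.995, -0.1, -0.003], [-0.1, 0.995, -0.003], [0.004, -0.003, -1.0]] [ 0.088  0.803 -0.694  1.93   0.788  0.709  0.581]
yaw -174.24427976972873 [-0.1466548  -0.268052   -0.18363256]
```

Emit:
{"api": "jog_arm", "payload": {"motion": [{"delta_pos": [0,0,0],"rot": [0,0,0],"fingers": 165},{"delta_pos": [0,0,0],"rot": [0,0,0],"fingers": 165},{"delta_pos": [0,0,0],"rot": [0,0,0],"fingers": 165},{"delta_pos": [0,0,-30],"rot": [0,0,0],"fingers": 165},{"delta_pos": [0,0,-70],"rot": [0,0,0],"fingers": 165}]}}

```text
time_s: 23.65
eef_pos: [0.6007, 0.1609, 0.1205]
ee_rot: [[-0.995, -0.099, -0.009], [-0.099, 0.995, -0.005], [0.009, -0.004, -1.0]]
contact_force: [1.7, 0.3, 0.4]
width: 0.0321
```

Emit:
{"api": "jog_arm", "payload": {"motion": [{"delta_pos": [25,10,-90],"rot": [0,0,0],"fingers": 165},{"delta_pos": [60,20,-90],"rot": [0,0,0],"fingers": 165},{"delta_pos": [95,30,-90],"rot": [0,0,0],"fingers": 165},{"delta_pos": [130,40,-90],"rot": [0,0,0],"fingers": 165},{"delta_pos": [155,50,-90],"rot": [0,0,0],"fingers": 165}]}}

```text
time_s: 24.07
eef_pos: [0.4409, 0.1958, 0.2131]
ee_rot: [[-0.995, -0.096, -0.006], [-0.096, 0.995, -0.004], [0.007, -0.004, -1.0]]
contact_force: [-0.0, 1.5, -0.7]
width: 0.0328
```

```bash
python3 - <<'E'
from h import *
o=st()
im=cv2.cvtColor(snap('side','s30.png'),cv2.COLOR_RGB2BGR)
cv2.imwrite('pics/c30.png',cv2.resize(im[170:270,260:420],None,fx=5,fy=5,interpolation=cv2.INTER_CUBIC))
a=snap('top','t30.png');cv2.imwrite('pics/d30.png',cv2.resize(cv2.cvtColor(a,cv2.COLOR_RGB2BGR)[130:270,170:360],None,fx=4.2,fy=4.2,interpolation=cv2.INTER_CUBIC))
E
```

```text
t 24.0667 pos [0.4409 0.1958 0.2131] w 0.0328 F [-0.   1.5 -0.7]
[[-0.995, -0.096, -0.006], [-0.096, 0.995, -0.004], [0.007, -0.004, -1.0]] [ 0.134  0.467 -0.919  2.114  0.516  0.809  0.562]
```

View pics/c30.png

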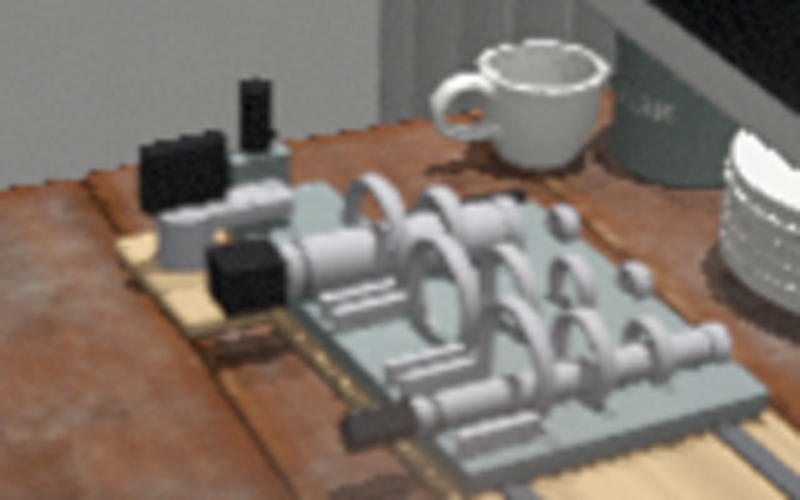

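View pics/d30.png

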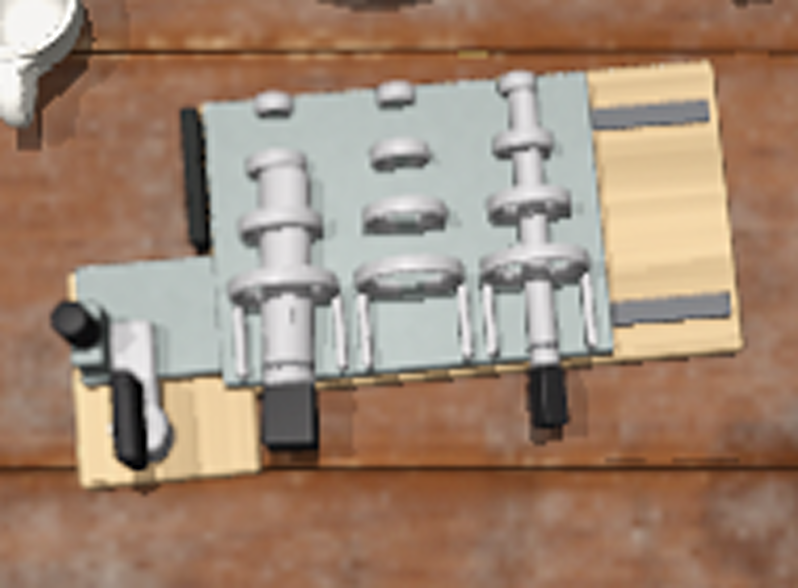

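View pics/t30.png

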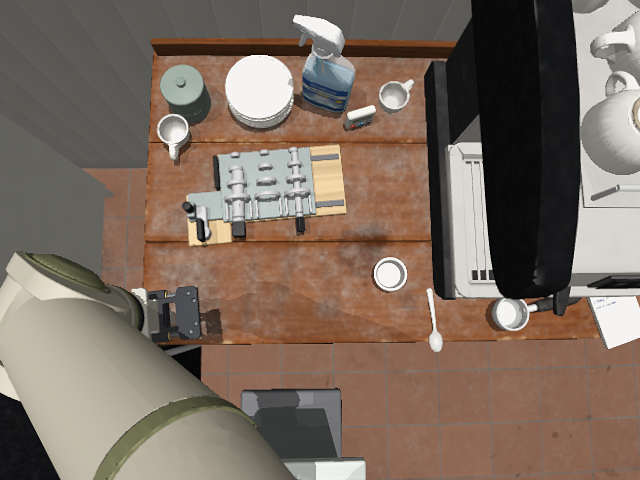

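```bash
python3 - <<'E'
from h import *
Z=lambda u,v:(u/4.2+170,v/4.2+130)
for n,p,z in (('mid capfront-top',(292,383),.050),('mid capback-top',(288,443),.050),('slim front',(548,364),.039),('slim back',(548,424),.039),('ring1 l3 top',(284,290),.072),('ring1 l1',(534,265),.072),('mid nose/r3 top',(277,157),.049),('bed fl',(228,388),.025),('bed fr',(612,355),.025)):
    X=unproj('top',Z(*p),z)[0]; print(n,np.round(1000*RL.T@(X[:2]-OL),1))
E
```

```text
mid capfront-top [-42.7 121.1]
mid capback-top [-71.1 124.8]
slim front [-41.1   0.4]
slim back [-70.    2.8]
ring1 l3 top [ -3.4 119.5]
ring1 l1 [-0.7  3.7]
mid nose/r3 top [ 67.8 121.3]
bed fl [-37.5 154.6]
bed fr [-36.3 -31.2]
```

```bash
python3 -c "
from h import *
st(); print(finish_job())"
```

```text
t 24.1667 pos [0.4371 0.1969 0.213 ] w 0.0328 F [ 0.9  0.1 -0.2]
[[-0.995, -0.104, -0.008], [-0.103, 0.995, -0.006], [0.009, -0.006, -1.0]] [ 0.131  0.465 -0.922  2.119  0.515  0.809  0.562]
the job is handed in; nothing more can be done
None
```

The job is done and handed in at about 24 s. I saw only two tubes on the counter, `tube_mid` and `tube_slim`; `tube_wide` was not there.

I opened the catch and drew the rack by its knob to the right end stop. The slim tube went into the right lane and the mid tube into the left lane, each pushed until a ring stopped it with about 16–20 N of resistance. I then slid the rack back left to its stop: it travelled 60.2 mm and met 20 N there. Last, I turned the catch back so its arm points away behind the lug.

**Last checks:**
- In the final pictures the rack is at its left stop and the catch arm lies behind the lug as it did at the start.
- Measured in the top picture, both caps run from about 42 to 71 mm in front of the first rings. The expected range for seated tubes is 42 to 72 mm.
- The spoon and filter basket are where they were, and the robot is touching nothing.

**One disagreement:** Across the counter, the top camera read up to about 4 mm off from where the grips actually landed. I allowed for this when placing the tubes. The robot's forward readings at the stops were also about 4 mm off the nominal, the same for both tubes.

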